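# Set up the bench for a wire-bonding job

## Task

Set up the bench for the next wire-bonding job: stand the brass work holder in the middle of the steel stage and gently lay the square chip carrier on top of it, centred and square with the stage. Stand the open aluminium pot upright half-way between the stage and the black tweezer rest, in line with both, and stand the wire spool on its flange in front of the rest, on the robot's side, at the middle of its long edge with a gap of about 2 cm. Leave the jar, the amber bottle and the tape roll where they stand.

Things in the scene. Friction and masses are not known exactly. Their poses are not given: they have to be found in the camera images.
- stage: Flat square steel block, 90 x 90 mm, 12 mm high, fixed to the table, a small dark dot at each corner. Origin: centre of its underside on the table; z up, x and y along its edges. Its x axis points away from the robot, within about 6 degrees. The tweezer rest's centre lies 300 mm from the stage's centre, straight along the stage's +y or -y axis (left or right).
- rest: Low black rubber block with four thin tweezers lying on it, fixed to the table: 50 mm deep (its x), 110 mm long (its y), 18 mm high, 21 mm with the tweezers. Origin: centre of its underside on the table; z up; -x is its front, the long edge towards the robot (yaw within about 18 degrees).
- holder: Brass work holder: plain solid disc, diameter 54 mm, 32 mm high, flat top and bottom, a dark spot in the middle of its top, 0.3 to 0.55 kg, loose, standing on the table. Origin: centre of its underside; z up. Round, so its yaw means nothing.
- carrier: Chip carrier: square aluminium plate 40 x 40 mm, 12 mm thick, a white ceramic square with a dark chip on its top (about 1 mm proud), 0.05 kg, loose, lying flat on the table. Origin: centre of its underside; z up, x and y along its edges; all four sides are alike.
- pot: Open aluminium pot, round and straight: outer diameter 46 mm, 50 mm high, wall 4 mm, mouth up, 0.1 to 0.16 kg, loose. Origin: centre of its underside; z up. Round, so its yaw means nothing.
- spool: Wire spool standing on end: two grey plastic flanges, diameter 44 mm, 6 mm thick, with a copper-coloured winding of diameter 34 mm between them; 40 mm high, 0.09 kg, loose. Grip it across the flanges. Origin: centre of its underside; z up. Round, so its yaw means nothing.
- jar: Bystander, loose: white screw-top jar, diameter 52 mm, 55 mm high. Not to be moved. Origin: centre of its underside.
- bottle: Bystander, loose: small amber bottle with a black cap, diameter 40 mm, 66 mm high. Not to be moved. Origin: centre of its underside.
- tape: Bystander, loose: paper tape roll lying flat, a ring of outer diameter 66 mm, hole 38 mm, 24 mm high. Not to be moved. Origin: centre of its underside.
Mind the look-alikes: they are no part of the job. What is shaped like the spool but pink or purple is not meant.

How it is judged:
By the outcome, as a careful person would: the job done as asked, in the order asked, and still so for the second after the job is handed in, with the robot touching nothing.
It also fails if it takes over 112 s, if anything falls off the work surface, if the arm or the gripper's body presses on something with over 40 N, if the wrist force passes 120 N, or if a joint passes its speed limit or range.

## Robot

A 6-joint arm with a two-finger parallel gripper is mounted at the origin on the work surface. World frame = base frame: x ahead of the robot, y to its left, z up, the work surface at z = 0. Lengths are in mm, angles in rad, forces in N, time in s.
With the tool pointing down it reaches from about 275 to 725 mm from the base axis. Payload 15.9 kg.
Tool frame: the origin (TCP) lies between the finger pads; the fingertips stand 17 mm ahead of it and the grasp point (between the pads) lies 2 mm behind it (env.tcp_to_tips is the distance from the TCP to the fingertips, in mm); z points along the fingers, y is the line along which they close (so a half turn about z gives the same grasp; the last joint's range is limited). The gripper opens to 85 mm and grips with 20 to 120 N. Pads are 22 mm wide; open, the fingers measure 114 mm over their backs; the gripper's body (76 mm by 85 mm) begins 54 mm behind the grasp point. The pads swing forward as they close: fully open they stand 13 mm farther back than shut.
Start: joints at [1.34, 0.213, -0.034, 1.323, 0, 1.571], TCP at [114.373, 486.728, 248.306] pointing down, gripper open.
Joint ranges: [-2.98, 2.98], [-0.74, 1.72], [-1.14, 1.35], [-2.1, 2.04], [-1.57, 1.44], [-3.14, 3.14]. Speed limits (rad/s): [1.89, 1.89, 2.39, 2.57, 3.14, 3.14].

## Interface

Orientations are given as [roll, pitch, yaw] about the fixed x, y, z axes, in that order (R = Rz(yaw) Ry(pitch) Rx(roll)).
In Python, from station import env, imaging, sign_off gives the robot as it stands. The module is installed in compiled form; this text tells all that it offers.
- The arm moves only by the tool drive_tool, never from a script. Its argument "commands" is a list of rows, each an object of numbers: "wx", "wy", "wz": the turn, a rotation vector about the tool's x, y, z in rad; "tx", "ty", "tz": the shift along the tool's x, y, z in cm; "hand": the finger opening in cm, from 0 to 8.54. A call has exactly 10 rows; each row shifts and turns the commanded pose from where the row before left it, along the tool's axes as they then stand; what a row does not reach is not made up. A row lasts 1/8 s, in which the tool goes at most 62.5 mm and 10.7 degrees, less where a joint would pass 70% of its speed; a pose out of reach is approached as far as the arm can. A call is refused whole if a number of a shift passes 6.25 or a number of a turn 0.188, either way. A call with a gripper value outside its range is refused whole. The fingers move at their own pace and stop on an object; "force" is the grip in N (left out, the last holds). Time passes only in rows, so rows that do not move let the fingers close, or fill a call up. It gives the time, the measured TCP pose, the force, the opening and the grip force at its end, in the units of the state.
- env.get_obs(): the state, without advancing time (a new reading comes with each control period).
- imaging.grab_frame(name): name is "scene" or "top"; returns the picture (400x640x3 uint8, red, green, blue); there is no depth.
- imaging.get_calibration(name): a dict with "intrinsics" (3x3 intrinsics, pixels), "k1" (the pictures are not rectified: a ray, as slopes to the right and down, at radius r is drawn at 1 + k1 r^2 times it, then the intrinsics apply), "world_from_camera" (4x4, takes a point from camera to world coordinates). Camera axes: x right, y down, z forward; pixel columns grow to the right and rows downward; lengths in mm; the calibration is good to about 2 mm. A picture is of the moment at which its call begins. get_calibration takes no time and is no camera call.
- sign_off(): hands the job in; it is judged then, once.
The state is a dict: "time_s": time; "qpos": joint angles; "dq": joint speeds; "joint_torque": joint torques, N m; "tool_pos": TCP position; "tcp_rot": TCP orientation; "ft_force": force on the tool from outside, world axes, zero at the start; "torque": the same for the moment, N m; "grip_width": opening from 0.0 (shut) to 1.0 (fully open); "gripper_force": force on a finger pad.
Only numpy, scipy, OpenCV 4.12 (cv2) and the standard library are available. Lean on these libraries where they do the work, as an engineer would, in place of code of your own. Each camera call takes 0.05 s, during which the arm holds its last target. There are 200 camera calls.

## Working session

There is one attempt and no reset: what is moved stays moved. The work goes in short steps, Python scripts to look and compute and a tool call to move; the robot and the scene stay as the last step left them, time stands still between calls to the robot, and variables do not carry over. Pictures are saved under pics/ and viewed, at most 14 in all, crops included, and the job is handed in when it is done.

Besides the shell and the picture viewer there is one more tool, called after "Emit:" as name([rows], argument=value, ...), one row to a line, values as JSON. drive_tool: Moves the arm, as the interface text tells. Its arguments: {"type":"object","properties":{"commands":{"type":"array","items":{"type":"object","properties":{"wx":{"type":"number"},"wy":{"type":"number"},"wz":{"type":"number"},"tx":{"type":"number"},"ty":{"type":"number"},"tz":{"type":"number"},"hand":{"type":"number"}}}},"force":{"type":"number"}},"required":["commands"]}

```bash
mkdir -p pics; cat > h.py <<'E'
import numpy as np, cv2
from station import env, imaging, sign_off
def grab(n,f):
    im=imaging.grab_frame(n); cv2.imwrite('pics/'+f,im[:,:,::-1]); return im
def w(n,u,v,z):
    c=imaging.get_calibration(n);K=np.array(c["intrinsics"]);T=np.array(c["world_from_camera"]);k=c["k1"]
    d=np.array([(u-K[0,2])/K[0,0],(v-K[1,2])/K[1,1]]);p=d.copy()
    for _ in range(30): p=d/(1+k*(p@p))
    r=T[:3,:3]@np.array([p[0],p[1],1]); o=T[:3,3]
    return (o+r*(z-o[2])/r[2])[:2].round(1)
def px(n,P):
    c=imaging.get_calibration(n);K=np.array(c["intrinsics"]);T=np.array(c["world_from_camera"])
    q=T[:3,:3].T@(np.array(P,float)-T[:3,3]);p=q[:2]/q[2];p=p*(1+c["k1"]*(p@p))
    return np.array([K[0,0]*p[0]+K[0,1]*p[1]+K[0,2],K[1,1]*p[1]+K[1,2]])
E
python3 - <<'E'
from h import *
for n in("top","scene"):
    grab(n,n+"0.png"); c=imaging.get_calibration(n); print(n,c)
print(env.get_obs())
E
```

```text
top {'intrinsics': array([[388.35430053,   0.        , 316.82063233],
       [  0.        , 388.35430053, 202.99295931],
       [  0.        ,   0.        ,   1.        ]]), 'k1': 0.011604142154127601, 'world_from_camera': array([[-2.47531697e-02, -9.93981912e-01,  1.06711006e-01,
         4.50102568e+02],
       [-9.99555618e-01,  2.28349363e-02, -1.91606868e-02,
         6.78188234e+00],
       [ 1.66086371e-02, -1.07137873e-01, -9.94105442e-01,
         9.77008887e+02],
       [ 0.00000000e+00,  0.00000000e+00,  0.00000000e+00,
         1.00000000e+00]])}
scene {'intrinsics': array([[389.61998674,   0.        , 321.59340048],
       [  0.        , 389.61998674, 204.0601283 ],
       [  0.        ,   0.        ,   1.        ]]), 'k1': -0.05427275910486045, 'world_from_camera': array([[ 7.37818921e-01,  4.25733477e-01, -5.23807452e-01,
         1.03071212e+03],
       [ 6.74949764e-01, -4.55977742e-01,  5.80109572e-01,
        -5.60125334e+02],
       [ 8.12752578e-03, -7.81559534e-01, -6.23777716e-01,
         6.32754040e+02],
       [ 0.00000000e+00,  0.00000000e+00,  0.00000000e+00,
         1.00000000e+00]])}
{'time_s': 0.1, 'qpos': array([ 1.33996283e+00,  2.13350176e-01, -3.49471140e-02,  1.32351278e+00,
       -6.35031602e-05,  1.57082052e+00]), 'dq': array([ 0.00064817, -0.00119244,  0.00151795,  0.00039002, -0.00209457,
       -0.0002766 ]), 'joint_torque': array([ 3.38321252e-05, -6.87249470e+01,  4.87804806e+01,  1.23697578e-02,
        1.03571048e-05,  7.88154352e-06]), 'tool_pos': array([114.34993853, 486.46555477, 247.86358199]), 'tcp_rot': array([-3.14057891e+00,  6.35276544e-05,  2.91073503e+00]), 'ft_force': array([ 1.27811907e-03, -5.83656497e-04, -7.00615630e-01]), 'torque': array([-0.02696909, -0.00970924,  0.04279799]), 'gripper_force': 0.0, 'grip_width': 1.0031317933903359}
```

View pics/top0.png

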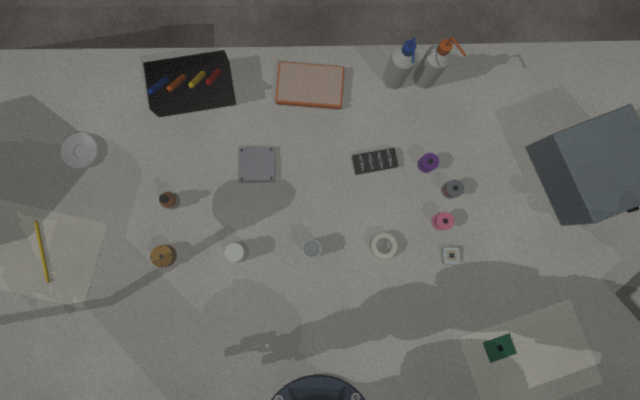

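View pics/scene0.png

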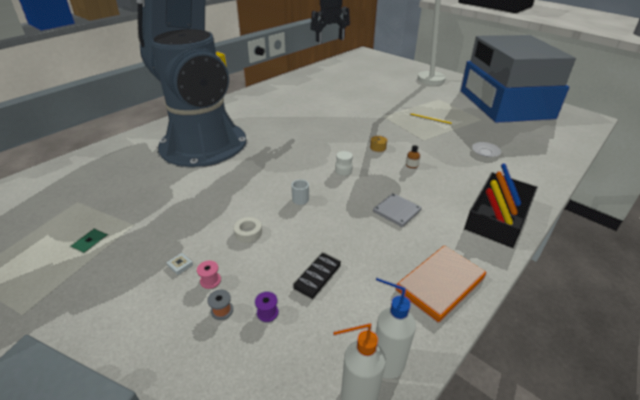

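The top view shows these candidates:
- **Spool:** grey at (454,188) is the one I want. Pink at (444,221) and purple at (429,162) are look-alikes.
- **Holder:** brass disc at (162,256), not the amber bottle at (168,200).
- **Carrier:** square at (452,256), not the green board at (500,348).
- **Pot:** (313,247), not the white jar at (235,252). The tape is at (384,245).
- **Fixed:** the stage is at (257,164) and the rest at (375,161).

Next I fit the known outlines in both views.

```bash
cat > fit.py <<'E'
from h import *
from scipy.optimize import minimize
from scipy.ndimage import map_coordinates
a=np.linspace(0,2*np.pi,48,endpoint=False)
def cyl(r,h): return [np.c_[r*np.cos(a),r*np.sin(a),0*a],np.c_[r*np.cos(a),r*np.sin(a),0*a+h]]
def box(x,y,h):
    s=np.array([[1,1],[-1,1],[-1,-1],[1,-1]])*[x/2,y/2]
    return [np.c_[s,[0]*4],np.c_[s,[h]*4]]
S=dict(stage=box(90,90,12),rest=box(50,110,18),holder=cyl(27,32),carrier=box(40,40,12),pot=cyl(23,50),spool=cyl(22,40),jar=cyl(26,55),bottle=cyl(20,48),tape=cyl(33,24))
def outline(n,name,p,z0=0):
    x,y,t=p;c,s=np.cos(t),np.sin(t);R=np.array([[c,-s,0],[s,c,0],[0,0,1]])
    q=[np.array([px(n,R@v+[x,y,z0]) for v in k]) for k in S[name]]
    return [cv2.convexHull(np.vstack(q).astype(np.float32))[:,0],q[1]]
def resample(P,m=120):
    P=np.vstack([P,P[:1]]);d=np.r_[0,np.cumsum(np.hypot(*np.diff(P,axis=0).T))]
    s=np.linspace(0,d[-1],m,endpoint=False);Q=np.c_[np.interp(s,d,P[:,0]),np.interp(s,d,P[:,1])]
    i=np.searchsorted(d,s,side='right')-1;t=P[i+1]-P[i];t/=np.linalg.norm(t,axis=1)[:,None]+1e-9
    return Q,np.c_[t[:,1],-t[:,0]]
def score(ims,name,p,z0,b):
    tot=0
    for n,im in ims.items():
        g=[cv2.GaussianBlur(im[:,:,k].astype(np.float32),(0,0),b) for k in range(3)]if not isinstance(im,list) else im
        for P,wt in zip(outline(n,name,p,z0),(1,.5)):
            Q,N=resample(P);e=0
            for ch in g:
                f=lambda X:map_coordinates(ch,[X[:,1],X[:,0]],order=1,mode='nearest')
                e=np.maximum(e,abs(f(Q+.7*N)-f(Q-.7*N)))
            tot+=wt*np.minimum(e,40).mean()
    return tot
def fit(ims,name,p0,z0=0,yaw=False):
    p=np.array(p0,float)
    for b,st in((2.,8),(.8,3)):
        B={n:[cv2.GaussianBlur(im[:,:,k].astype(np.float32),(0,0),b) for k in range(3)] for n,im in ims.items()}
        f=lambda v:-score(B,name,(v[0],v[1],v[2]*.02 if yaw else p0[2]),z0,b)
        v0=np.array([p[0],p[1],p[2]/.02])[:3 if yaw else 2]
        sim=np.vstack([v0]+[v0+st*e for e in np.eye(len(v0))])
        r=minimize(f,v0,method='Nelder-Mead',options=dict(initial_simplex=sim,xatol=.05,fatol=.01))
        p[:2]=r.x[:2]
        if yaw:p[2]=r.x[2]*.02
    return p
def draw(n,im,items,win,f,k):
    u0,v0,u1,v1=win;o=cv2.resize(im[v0:v1,u0:u1,::-1],None,fx=k,fy=k,interpolation=cv2.INTER_CUBIC).copy()
    for name,p,z0 in items:
        for P in outline(n,name,p,z0): cv2.polylines(o,[np.int32((P-[u0,v0]+.5)*k)],True,(0,255,0),1)
    cv2.imwrite('pics/'+f,o)
E
cat > m1.py <<'E'
from fit import *
T=cv2.imread('pics/top0.png')[:,:,::-1];C=cv2.imread('pics/scene0.png')[:,:,::-1]
G=dict(stage=(257,164,12),rest=(375,161,18),holder=(162,256,32),carrier=(452,256,12),pot=(313,247,50),spool=(454,188,40),jar=(235,252,55),bottle=(168,200,48),tape=(384,245,24))
it=[]
for k,(u,v,z) in G.items():
    p0=[*w("top",u,v,z),0.12 if k=='rest' else 0.]
    sq=k in('stage','rest','carrier')
    o=[fit(i,k,p0,0,sq) for i in({'top':T,'scene':C},{'top':T},{'scene':C})]
    print(k,*[x.round(3) for x in o]); it.append((k,o[0],0))
draw('top',T,it,(140,130,480,275),'f0.png',2.35)
draw('scene',C,it,(155,130,455,325),'f1.png',2.6)
E
python3 m1.py
```

```text
Traceback (most recent call last):
  File "m1.py", line 8, in <module>
    o=[fit(i,k,p0,0,sq) for i in({'top':T,'scene':C},{'top':T},{'scene':C})]
       ~~~^^^^^^^^^^^^^
  File "fit.py", line 37, in fit
    r=minimize(f,v0,method='Nelder-Mead',options=dict(initial_simplex=sim,xatol=.05,fatol=.01))
  File "fit.py", line 34, in <lambda>
    f=lambda v:-score(B,name,(v[0],v[1],v[2]*.02 if yaw else p0[2]),z0,b)
                ~~~~~^^^^^^^^^^^^^^^^^^^^^^^^^^^^^^^^^^^^^^^^^^^^^^^^^^^^
  File "fit.py", line 23, in score
    for P,wt in zip(outline(n,name,p,z0),(1,.5)):
                    ~~~~~~~^^^^^^^^^^^^^
  File "fit.py", line 12, in outline
    q=[np.array([px(n,R@v+[x,y,z0]) for v in k]) for k in S[name]]
                 ~~^^^^^^^^^^^^^^^^
  File "h.py", line 12, in px
    c=imaging.get_calibration(n);K=np.array(c["intrinsics"]);T=np.array(c["world_from_camera"])
ValueError: time passes only in moves, steps and waits
```

Too many calibration queries; I'll cache them and vectorise.

```bash
sed -i 's/imaging.get_calibration(n)/cal(n)/' h.py
sed -i '2a import functools\n@functools.cache\ndef cal(n): return imaging.get_calibration(n)' h.py
timeout 500 python3 m1.py
```

```text
stage [ 6.57863e+02  1.39637e+02 -8.00000e-03] [ 6.56030e+02  1.40404e+02 -8.00000e-03] [6.58506e+02 1.38554e+02 9.00000e-03]
rest [ 6.58823e+02 -1.60138e+02  1.61000e-01] [ 6.57864e+02 -1.60591e+02  1.63000e-01] [ 6.59559e+02 -1.59952e+02  1.54000e-01]
holder [433.99  364.278   0.   ] [433.476 364.463   0.   ] [436.2   362.751   0.   ]
carrier [ 4.22345e+02 -3.53518e+02 -1.16000e-01] [ 4.15560e+02 -3.40581e+02 -2.10000e-02] [ 4.29313e+02 -3.40004e+02 -5.60000e-02]
pot [445.975   2.831   0.   ] [445.521   3.689   0.   ] [447.675   1.144   0.   ]
spool [ 582.022 -349.931    0.   ] [ 580.621 -350.41     0.   ] [ 583.1   -350.058    0.   ]
jar [440.84  184.402   0.   ] [433.923 186.869   0.   ] [440.94 185.28   0.  ]
bottle [568.099 346.81    0.   ] [567.236 346.363   0.   ] [579.452 330.843   0.   ]
tape [ 451.045 -190.196    0.   ] [ 443.73  -172.219    0.   ] [ 455.364 -186.447    0.   ]
```

View pics/f0.png

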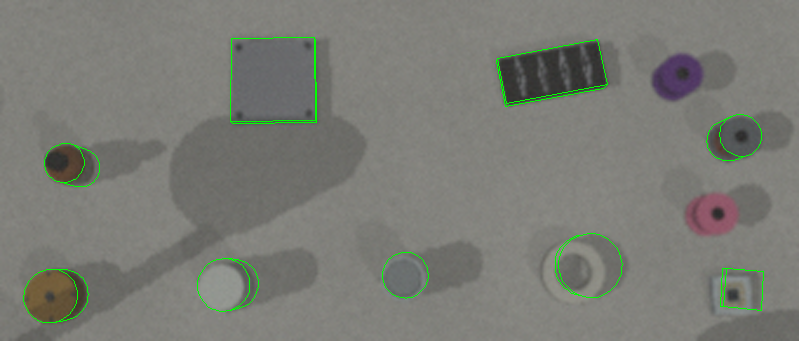

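View pics/f1.png

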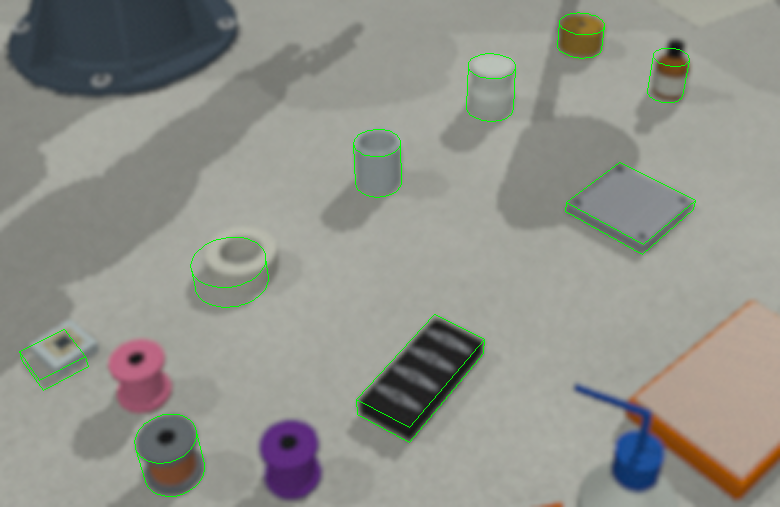

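```bash
cat > mv.py <<'E'
from h import *
def go(x,y,z,yaw,n=10,o=None):
    "print n equal rows (tool axes, cm/rad) from the measured pose to the target"
    o=o or env.get_obs();P=np.array(o["tool_pos"]);y0=o["tcp_rot"][2];D=np.array([x,y,z])-P
    dy=(yaw-y0+np.pi)%(2*np.pi)-np.pi
    print("at",P.round(1),round(y0,4),"rot",np.round(o["tcp_rot"][:2],4),"t",round(o["time_s"],2),"d",D.round(1),"F",np.round(o["ft_force"],1),"grip",round(o["gripper_force"],1),round(o["grip_width"],3))
    for i in range(n):
        t=y0+dy*i/n;c,s=np.cos(t),np.sin(t);d=D/n/10
        print("tx %.2f ty %.2f tz %.2f wz %.3f"%(d[0]*c+d[1]*s,d[0]*s-d[1]*c,-d[2],-dy/n))
        if abs(dy)<.02: print("x",n);break
E
python3 - <<'E'
from fit import *
from mv import go
T=cv2.imread('pics/top0.png')[:,:,::-1];C=cv2.imread('pics/scene0.png')[:,:,::-1]
B=lambda im:[cv2.GaussianBlur(im[:,:,k].astype(np.float32),(0,0),.8) for k in range(3)]
a0=w('top',451.5,256,12);b0=w('scene',178,262,12);print(a0,b0)
best=[]
for ims in({'top':T,'scene':C},{'top':T},{'scene':C}):
    bb={n:B(i) for n,i in ims.items()};m0=(a0+b0)/2
    g=max((score(bb,'carrier',(m0[0]+dx,m0[1]+dy,t),0,1),m0[0]+dx,m0[1]+dy,t) for dx in range(-9,10,3) for dy in range(-9,10,3) for t in (-.2,-.1,0,.1,.2))
    p=fit(ims,'carrier',g[1:],0,True);print(g,p.round(3),score(bb,'carrier',p,0,1));best.append(p)
draw('top',T,[('carrier',best[0],0)],(425,235,475,275),'f2a.png',8);draw('scene',C,[('carrier',best[0],0)],(150,240,210,280),'f2b.png',8)
x=[cv2.resize(cv2.imread('pics/f2%s.png'%k),(400,320)) for k in 'ab'];
draw('top',T,[],(430,150,480,190),'f2c.png',8);x.append(cv2.resize(cv2.imread('pics/f2c.png'),(400,320)))
x[2]=x[2][:,:];cv2.imwrite('pics/f2.png',np.vstack([np.hstack(x[:2]),np.hstack([x[2],0*x[2]])])[:600])
print(w('top',444,221,40),w('top',429,162,40),env.tcp_to_tips)
go(434,364,120,np.pi/2)
E
```

```text
[ 414.2 -341.7] [ 418.1 -342.6]
(np.float32(34.519054), np.float64(416.15), np.float64(-339.15), 0) [ 4.16983e+02 -3.40155e+02 -2.10000e-02] 36.16186
(np.float32(16.386671), np.float64(416.15), np.float64(-342.15), 0) [ 4.23703e+02 -3.40720e+02 -2.50000e-02] 13.188319
(np.float32(20.147486), np.float64(419.15), np.float64(-339.15), 0) [ 4.18281e+02 -3.39449e+02  2.00000e-03] 20.664188
[ 499.7 -318.6] [ 645.9 -290.2] 17.0
at [114.3 486.5 247.9] 2.9107 rot [-3.1406e+00  1.0000e-04] t 0.1 d [ 319.7 -122.5 -127.9] F [ 0.  -0.  -0.7] grip 0.0 1.003
tx -3.39 ty -0.46 tz 1.28 wz 0.134
tx -3.42 ty -0.00 tz 1.28 wz 0.134
tx -3.39 ty 0.45 tz 1.28 wz 0.134
tx -3.30 ty 0.90 tz 1.28 wz 0.134
tx -3.15 ty 1.34 tz 1.28 wz 0.134
tx -2.94 ty 1.75 tz 1.28 wz 0.134
tx -2.69 ty 2.12 tz 1.28 wz 0.134
tx -2.38 ty 2.46 tz 1.28 wz 0.134
tx -2.03 ty 2.76 tz 1.28 wz 0.134
tx -1.64 ty 3.00 tz 1.28 wz 0.134
```

View pics/f2.png

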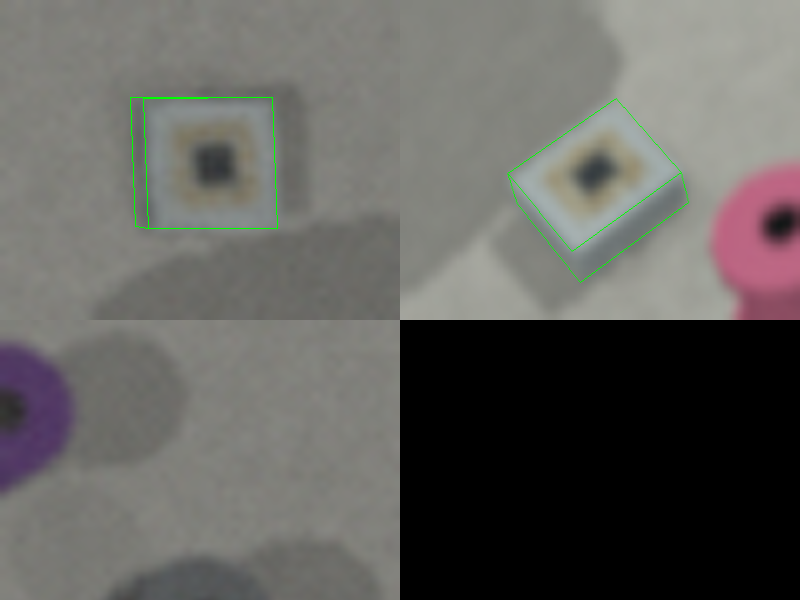

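The crop confirms the carrier: aluminium square with a white ceramic and dark chip, top-view centre about (451.5,256), near (417,-340) in the world. The grey-flanged spool with copper winding at (454,188) is the right one. I'm moving over the holder.

Emit:
drive_tool([
  {"tx": -3.39, "ty": -0.46, "tz": 1.28, "wz": 0.134},
  {"tx": -3.42, "ty": 0, "tz": 1.28, "wz": 0.134},
  {"tx": -3.39, "ty": 0.45, "tz": 1.28, "wz": 0.134},
  {"tx": -3.3, "ty": 0.9, "tz": 1.28, "wz": 0.134},
  {"tx": -3.15, "ty": 1.34, "tz": 1.28, "wz": 0.134},
  {"tx": -2.94, "ty": 1.75, "tz": 1.28, "wz": 0.134},
  {"tx": -2.69, "ty": 2.12, "tz": 1.28, "wz": 0.134},
  {"tx": -2.38, "ty": 2.46, "tz": 1.28, "wz": 0.134},
  {"tx": -2.03, "ty": 2.76, "tz": 1.28, "wz": 0.134},
  {"tx": -1.64, "ty": 3.0, "tz": 1.28, "wz": 0.134},
])

```text
validation failed for argument at $.co...
```

```bash
python3 -c "
from mv import *
go(434,364,24,np.pi/2,6)"
```

```text
at [114.3 486.5 247.9] 2.9107 rot [-3.1406e+00  1.0000e-04] t 0.1 d [ 319.7 -122.5 -223.9] F [ 0.  -0.  -0.7] grip 0.0 1.003
tx -5.65 ty -0.77 tz 3.73 wz 0.223
tx -5.68 ty 0.50 tz 3.73 wz 0.223
tx -5.43 ty 1.75 tz 3.73 wz 0.223
tx -4.91 ty 2.91 tz 3.73 wz 0.223
tx -4.14 ty 3.92 tz 3.73 wz 0.223
tx -3.17 ty 4.74 tz 3.73 wz 0.223
```

Emit:
drive_tool([
  {"tx": -3.39, "ty": -0.46, "tz": 1.28, "wx": 0, "wy": 0, "wz": 0.134, "hand": 8.5},
  {"tx": -3.42, "ty": 0, "tz": 1.28, "wx": 0, "wy": 0, "wz": 0.134, "hand": 8.5},
  {"tx": -3.39, "ty": 0.45, "tz": 1.28, "wx": 0, "wy": 0, "wz": 0.134, "hand": 8.5},
  {"tx": -3.3, "ty": 0.9, "tz": 1.28, "wx": 0, "wy": 0, "wz": 0.134, "hand": 8.5},
  {"tx": -3.15, "ty": 1.34, "tz": 1.28, "wx": 0, "wy": 0, "wz": 0.134, "hand": 8.5},
  {"tx": -2.94, "ty": 1.75, "tz": 1.28, "wx": 0, "wy": 0, "wz": 0.134, "hand": 8.5},
  {"tx": -2.69, "ty": 2.12, "tz": 1.28, "wx": 0, "wy": 0, "wz": 0.134, "hand": 8.5},
  {"tx": -2.38, "ty": 2.46, "tz": 1.28, "wx": 0, "wy": 0, "wz": 0.134, "hand": 8.5},
  {"tx": -2.03, "ty": 2.76, "tz": 1.28, "wx": 0, "wy": 0, "wz": 0.134, "hand": 8.5},
  {"tx": -1.64, "ty": 3.0, "tz": 1.28, "wx": 0, "wy": 0, "wz": 0.134, "hand": 8.5},
])

```text
time_s: 1.35
tool_pos: [434.8, 363.6, 119.6]
tcp_rot: [-3.141, 0.0, 1.566]
ft_force: [0.4, -0.0, 0.1]
grip_width: 0.993
gripper_force: 0.0
```

```bash
python3 -c "
from mv import *
go(434,364,24,np.pi/2,6)"
```

```text
at [434.8 363.6 119.6] 1.5663 rot [-3.1411e+00  3.0000e-04] t 1.35 d [ -0.8   0.4 -95.6] F [ 0.4 -0.   0.1] grip 0.0 0.993
tx 0.01 ty -0.01 tz 1.59 wz -0.001
x 6
```

Emit:
drive_tool([
  {"tx": 0.04, "ty": -0.08, "tz": 1.9, "wx": 0, "wy": 0, "wz": 0, "hand": 8.5},
  {"tx": 0, "ty": 0, "tz": 1.9, "wx": 0, "wy": 0, "wz": 0, "hand": 8.5},
  {"tx": 0, "ty": 0, "tz": 1.9, "wx": 0, "wy": 0, "wz": 0, "hand": 8.5},
  {"tx": 0, "ty": 0, "tz": 1.9, "wx": 0, "wy": 0, "wz": 0, "hand": 8.5},
  {"tx": 0, "ty": 0, "tz": 1.9, "wx": 0, "wy": 0, "wz": 0, "hand": 8.5},
  {"tx": 0, "ty": 0, "tz": 0, "wx": 0, "wy": 0, "wz": 0, "hand": 5},
  {"tx": 0, "ty": 0, "tz": 0, "wx": 0, "wy": 0, "wz": 0, "hand": 5},
  {"tx": 0, "ty": 0, "tz": 0, "wx": 0, "wy": 0, "wz": 0, "hand": 5},
  {"tx": 0, "ty": 0, "tz": 0, "wx": 0, "wy": 0, "wz": 0, "hand": 5},
  {"tx": 0, "ty": 0, "tz": 0, "wx": 0, "wy": 0, "wz": 0, "hand": 5},
], force=60)

```text
time_s: 2.6
tool_pos: [433.2, 364.9, 26.3]
tcp_rot: [3.141, -0.001, 1.571]
ft_force: [-3.3, -2.1, 6.6]
grip_width: 0.607
gripper_force: 63.8
```

```bash
python3 -c "
from mv import *
go(658,140,100,np.pi/2,8)"
```

```text
at [433.2 364.9  26.3] 1.5708 rot [ 3.1411e+00 -6.0000e-04] t 2.6 d [ 224.8 -224.9   73.7] F [-3.3 -2.1  6.6] grip 63.8 0.607
tx -2.81 ty 2.81 tz -0.92 wz 0.000
x 8
```

Emit:
drive_tool([
  {"tx": 0, "ty": 0, "tz": -1.5, "wx": 0, "wy": 0, "wz": 0, "hand": 5},
  {"tx": 0, "ty": 0, "tz": -3, "wx": 0, "wy": 0, "wz": 0, "hand": 5},
  {"tx": -2.5, "ty": 2.5, "tz": -1, "wx": 0, "wy": 0, "wz": 0, "hand": 5},
  {"tx": -3, "ty": 3, "tz": 0, "wx": 0, "wy": 0, "wz": 0, "hand": 5},
  {"tx": -3, "ty": 3, "tz": 0, "wx": 0, "wy": 0, "wz": 0, "hand": 5},
  {"tx": -3.5, "ty": 3.5, "tz": 0, "wx": 0, "wy": 0, "wz": 0, "hand": 5},
  {"tx": -3.5, "ty": 3.5, "tz": 0, "wx": 0, "wy": 0, "wz": 0, "hand": 5},
  {"tx": -3, "ty": 3, "tz": 0, "wx": 0, "wy": 0, "wz": 0, "hand": 5},
  {"tx": -2.5, "ty": 2.5, "tz": 0, "wx": 0, "wy": 0, "wz": 0, "hand": 5},
  {"tx": -1.5, "ty": 1.5, "tz": 0, "wx": 0, "wy": 0, "wz": 0, "hand": 5},
])

```text
time_s: 3.85
tool_pos: [659.4, 138.2, 81.3]
tcp_rot: [3.141, 0.0, 1.569]
ft_force: [0.3, -0.3, -3.8]
grip_width: 0.606
gripper_force: 64.4
```

```bash
python3 -c "
from fit import *
from mv import go
o=env.get_obs();go(657.9,139.6,38.3,np.pi/2,6)
T=grab('top','t1.png');C=grab('scene','s1.png')
x,y,z=o['tool_pos']
for ims in({'top':T,'scene':C},{'top':T},{'scene':C}):
  print(fit(ims,'holder',(x,y,0.),z-26.3)-[x,y,0])"
```

```text
at [659.4 138.2  81.3] 1.5694 rot [3.1407 0.    ] t 3.85 d [ -1.5   1.4 -43. ] F [ 0.3 -0.3 -3.8] grip 64.4 0.606
tx 0.02 ty -0.02 tz 0.72 wz -0.000
x 6
[ 2.8531318  -1.32405418  0.        ]
[  0.57924142 -24.39230078   0.        ]
[ 2.88166165 -1.39453077  0.        ]
```

Emit:
drive_tool([
  {"tx": 0.14, "ty": -0.15, "tz": 1.0, "wx": 0, "wy": 0, "wz": 0, "hand": 5},
  {"tx": 0, "ty": 0, "tz": 1.2, "wx": 0, "wy": 0, "wz": 0, "hand": 5},
  {"tx": 0, "ty": 0, "tz": 0.8, "wx": 0, "wy": 0, "wz": 0, "hand": 5},
  {"tx": 0, "ty": 0, "tz": 0.5, "wx": 0, "wy": 0, "wz": 0, "hand": 5},
  {"tx": 0, "ty": 0, "tz": 0.3, "wx": 0, "wy": 0, "wz": 0, "hand": 5},
  {"tx": 0, "ty": 0, "tz": 0.2, "wx": 0, "wy": 0, "wz": 0, "hand": 5},
  {"tx": 0, "ty": 0, "tz": 0.1, "wx": 0, "wy": 0, "wz": 0, "hand": 5},
  {"tx": 0, "ty": 0, "tz": 0.05, "wx": 0, "wy": 0, "wz": 0, "hand": 5},
  {"tx": 0, "ty": 0, "tz": 0, "wx": 0, "wy": 0, "wz": 0, "hand": 5},
  {"tx": 0, "ty": 0, "tz": 0, "wx": 0, "wy": 0, "wz": 0, "hand": 5},
])

```text
time_s: 5.2
tool_pos: [656.7, 141.1, 38.9]
tcp_rot: [3.141, -0.0, 1.571]
ft_force: [0.4, 0.4, -4.1]
grip_width: 0.606
gripper_force: 64.5
```

```bash
python3 -c "
from fit import *
from mv import go
o=env.get_obs();go(657.9,139.6,38.3,np.pi/2,1)"
```

```text
at [656.7 141.1  38.9] 1.5708 rot [ 3.1414 -0.    ] t 5.2 d [ 1.2 -1.5 -0.6] F [ 0.4  0.4 -4.1] grip 64.5 0.606
tx -0.15 ty 0.12 tz 0.06 wz -0.000
x 1
```

Emit:
drive_tool([
  {"tx": -0.15, "ty": 0.12, "tz": 0, "wx": 0, "wy": 0, "wz": 0, "hand": 5},
  {"tx": 0, "ty": 0, "tz": 0, "wx": 0, "wy": 0, "wz": 0, "hand": 5},
  {"tx": 0, "ty": 0, "tz": 0.04, "wx": 0, "wy": 0, "wz": 0, "hand": 5},
  {"tx": 0, "ty": 0, "tz": 0.04, "wx": 0, "wy": 0, "wz": 0, "hand": 5},
  {"tx": 0, "ty": 0, "tz": 0, "wx": 0, "wy": 0, "wz": 0, "hand": 5},
  {"tx": 0, "ty": 0, "tz": 0, "wx": 0, "wy": 0, "wz": 0, "hand": 5},
  {"tx": 0, "ty": 0, "tz": 0, "wx": 0, "wy": 0, "wz": 0, "hand": 5},
  {"tx": 0, "ty": 0, "tz": 0, "wx": 0, "wy": 0, "wz": 0, "hand": 5},
  {"tx": 0, "ty": 0, "tz": 0, "wx": 0, "wy": 0, "wz": 0, "hand": 5},
  {"tx": 0, "ty": 0, "tz": 0, "wx": 0, "wy": 0, "wz": 0, "hand": 5},
])

```text
time_s: 6.45
tool_pos: [657.8, 139.6, 38.3]
tcp_rot: [3.141, 0.0, 1.571]
ft_force: [-3.1, -1.1, 6.0]
grip_width: 0.606
gripper_force: 65.3
```

```bash
python3 -c "
from fit import *
from mv import go
o=env.get_obs();go(657.9,139.6,38.3,np.pi/2,1)"
```

```text
at [657.8 139.6  38.3] 1.5707 rot [3.1414 0.    ] t 6.45 d [0.1 0.  0. ] F [-3.1 -1.1  6. ] grip 65.3 0.606
tx 0.00 ty 0.01 tz -0.00 wz -0.000
x 1
```

Emit:
drive_tool([
  {"tx": 0, "ty": 0, "tz": 0, "wx": 0, "wy": 0, "wz": 0, "hand": 7},
  {"tx": 0, "ty": 0, "tz": 0, "wx": 0, "wy": 0, "wz": 0, "hand": 7},
  {"tx": 0, "ty": 0, "tz": 0, "wx": 0, "wy": 0, "wz": 0, "hand": 7},
  {"tx": 0, "ty": 0, "tz": -1, "wx": 0, "wy": 0, "wz": 0, "hand": 7},
  {"tx": 0, "ty": 0, "tz": -3, "wx": 0, "wy": 0, "wz": 0, "hand": 7},
  {"tx": 0, "ty": 0, "tz": -5, "wx": 0, "wy": 0, "wz": 0, "hand": 7},
  {"tx": -3, "ty": -3, "tz": -1, "wx": 0, "wy": 0, "wz": 0, "hand": 7},
  {"tx": -5, "ty": -5, "tz": 0, "wx": 0, "wy": 0, "wz": 0.0, "hand": 7},
  {"tx": -5, "ty": -5, "tz": 0, "wx": 0, "wy": 0, "wz": 0, "hand": 7},
  {"tx": -5, "ty": -3, "tz": 0, "wx": 0, "wy": 0, "wz": 0, "hand": 7},
])

```text
time_s: 7.7
tool_pos: [507.8, -29.7, 138.9]
tcp_rot: [3.141, 0.0, 1.572]
ft_force: [1.2, -0.7, 0.3]
grip_width: 0.819
gripper_force: 0.0
```

```bash
cat > look.py <<'E'
from fit import *
from mv import go
def look(tag,name,p0,z0,yaw=False,stage=True):
    T=grab('top','t%s.png'%tag);C=grab('scene','s%s.png'%tag);r={}
    for k,ims in dict(both={'top':T,'scene':C},top={'top':T},scene={'scene':C}).items():
        p=fit(ims,name,p0,z0,yaw);q=fit(ims,'stage',(657.9,139.6,.003),0,True) if stage else np.zeros(3)
        print(k,p.round(3),q.round(3),'rel',(p-q).round(2));r[k]=p
    return T,C,r
E
python3 -c "
from look import *
T,C,r=look(2,'holder',(657.9,139.6,0.),12)
draw('top',T,[('holder',r['both'],12),('stage',(657.9,139.6,.003),0)],(230,135,285,190),'f3a.png',7)
draw('scene',C,[('holder',r['both'],12),('stage',(657.9,139.6,.003),0)],(367,170,427,230),'f3b.png',6.4)
cv2.imwrite('pics/f3.png',np.hstack([cv2.imread('pics/f3a.png')[:384,:],cv2.imread('pics/f3b.png')[:384]]))
go(417,-340,110,-.021,10)"
```

```text
both [659.019 139.827   0.   ] [ 6.57817e+02  1.38936e+02 -2.10000e-02] rel [1.2  0.89 0.02]
top [658.253 139.672   0.   ] [ 6.55744e+02  1.38041e+02 -1.30000e-02] rel [2.51 1.63 0.01]
scene [659.911 139.742   0.   ] [ 6.53662e+02  1.48548e+02 -3.32000e-01] rel [ 6.25 -8.81  0.33]
at [506.9 -32.2 139.1] 1.5672 rot [3.1415e+00 9.0000e-04] t 7.8 d [ -89.9 -307.8  -29.1] F [1.2 0.2 0.1] grip 0.0 0.816
tx -3.08 ty -0.89 tz 0.29 wz 0.159
tx -3.18 ty -0.39 tz 0.29 wz 0.159
tx -3.20 ty 0.12 tz 0.29 wz 0.159
tx -3.15 ty 0.62 tz 0.29 wz 0.159
tx -3.01 ty 1.11 tz 0.29 wz 0.159
tx -2.79 ty 1.58 tz 0.29 wz 0.159
tx -2.51 ty 2.00 tz 0.29 wz 0.159
tx -2.16 ty 2.37 tz 0.29 wz 0.159
tx -1.76 ty 2.68 tz 0.29 wz 0.159
tx -1.31 ty 2.93 tz 0.29 wz 0.159
```

View pics/f3.png

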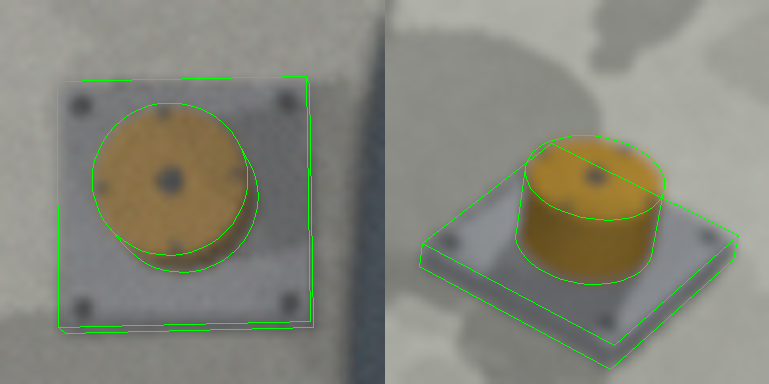

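The overlays match: the holder stands near the stage centre, and both the four corner dots and the holder's centre spot are visible. I'll use those dots for the exact offset.

```bash
cat > dots.py <<'E'
from h import *
def dot(im,u,v,r=3):
    g=cv2.resize(cv2.cvtColor(np.ascontiguousarray(im),cv2.COLOR_RGB2GRAY)[int(v)-r:int(v)+r+1,int(u)-r:int(u)+r+1].astype(np.float32),None,fx=1,fy=1)
    yy,xx=np.mgrid[-r:r+1,-r:r+1];m=np.clip(np.median(g)-6-g,0,None)*(xx**2+yy**2<=(r+.5)**2)
    return np.array([int(u)+(m*xx).sum()/m.sum(),int(v)+(m*yy).sum()/m.sum()])
def stage(n,im,c=(657.9,139.6),y=.003,a=None):
    W=[]
    for sx,sy in((1,1),(1,-1),(-1,-1),(-1,1)):
        p=np.array(c)+37*(sx*np.array([np.cos(y),np.sin(y)])+sy*np.array([-np.sin(y),np.cos(y)]))
        e=px(n,[*p,12]).round();d=dot(im,*e);d=dot(im,*d.round());W.append(w(n,*d,12))
    W=np.array(W);x=W[0]+W[1]-W[2]-W[3];yy=W[0]+W[3]-W[1]-W[2]
    print(n,W.tolist(),'ctr',W.mean(0).round(2),'yaws',np.arctan2(x[1],x[0]).round(4),np.arctan2(-yy[0],yy[1]).round(4));return W.mean(0)
E
python3 - <<'E'
from dots import *
for f in('0','2'):
  for n,k in(('top','t'),('scene','s')):
    im=cv2.imread('pics/'+((n+'0') if f=='0' else k+f)+'.png')[:,:,::-1]
    c=stage(n,im)
    if f=='2':
        e=px(n,[658.5,139.7,44]).round();d=dot(im,*e);d=dot(im,*d.round());h=w(n,*d,44);print('holder',d,h,'rel',h-c)
E
```

```text
top [[693.5, 176.0], [694.0, 101.9], [619.6, 101.9], [618.2, 175.4]] ctr [656.32 138.8 ] yaws 0.004 0.0129
scene [[697.8, 173.3], [697.5, 95.5], [619.9, 101.2], [619.0, 175.9]] ctr [658.55 136.48] yaws -0.053 0.0039
top [[693.5, 175.9], [692.6, 101.6], [619.1, 102.0], [618.4, 175.7]] ctr [655.9 138.8] yaws -0.0013 -0.0014
holder [253.88477366 160.34567901] [658.3 139.6] rel [2.4 0.8]
scene [[697.1, 173.5], [692.1, 104.3], [622.1, 97.0], [616.1, 175.2]] ctr [656.85 137.5 ] yaws 0.0371 0.0068
holder [399.45962733 197.0621118 ] [659.2 140.4] rel [2.35 2.9 ]
```

Emit:
drive_tool([
  {"tx": 2, "ty": 1.5, "tz": 0, "wx": 0, "wy": 0, "wz": 0, "hand": 7},
  {"tx": 3, "ty": 2.5, "tz": 0, "wx": 0, "wy": 0, "wz": 0, "hand": 7},
  {"tx": 3.5, "ty": 3, "tz": 0, "wx": 0, "wy": 0, "wz": 0, "hand": 7},
  {"tx": 3.5, "ty": 3, "tz": 0, "wx": 0, "wy": 0, "wz": 0, "hand": 7},
  {"tx": 3, "ty": 3, "tz": 0, "wx": 0, "wy": 0, "wz": 0, "hand": 7},
  {"tx": 2.08, "ty": 1.89, "tz": 0.9, "wx": 0, "wy": 0, "wz": 0, "hand": 7},
  {"tx": 0, "ty": 0, "tz": 2, "wx": 0, "wy": 0, "wz": 0, "hand": 7},
  {"tx": 0, "ty": 0, "tz": 0, "wx": 0, "wy": 0, "wz": 0, "hand": 7},
  {"tx": 0, "ty": 0, "tz": 0, "wx": 0, "wy": 0, "wz": 0, "hand": 7},
  {"tx": 0, "ty": 0, "tz": 0, "wx": 0, "wy": 0, "wz": 0, "hand": 7},
])

```text
time_s: 9.05
tool_pos: [658.7, 141.9, 110.3]
tcp_rot: [3.14, -0.0, 1.571]
ft_force: [-0.3, -0.6, 0.2]
grip_width: 0.819
gripper_force: 0.0
```

```bash
python3 -c "
from mv import *
go(655.8,139.4,42,np.pi/2,6)"
```

```text
at [658.7 141.9 110.3] 1.5705 rot [ 3.1401e+00 -3.0000e-04] t 9.05 d [ -2.9  -2.5 -68.3] F [-0.3 -0.6  0.2] grip 0.0 0.819
tx -0.04 ty -0.05 tz 1.14 wz -0.000
x 6
```

Emit:
drive_tool([
  {"tx": -0.25, "ty": -0.29, "tz": 1, "wx": 0, "wy": 0, "wz": 0, "hand": 7},
  {"tx": 0, "ty": 0, "tz": 2, "wx": 0, "wy": 0, "wz": 0, "hand": 7},
  {"tx": 0, "ty": 0, "tz": 2, "wx": 0, "wy": 0, "wz": 0, "hand": 7},
  {"tx": 0, "ty": 0, "tz": 1.3, "wx": 0, "wy": 0, "wz": 0, "hand": 7},
  {"tx": 0, "ty": 0, "tz": 0.5, "wx": 0, "wy": 0, "wz": 0, "hand": 7},
  {"tx": 0, "ty": 0, "tz": 0, "wx": 0, "wy": 0, "wz": 0, "hand": 7},
  {"tx": 0, "ty": 0, "tz": 0, "wx": 0, "wy": 0, "wz": 0, "hand": 6},
  {"tx": 0, "ty": 0, "tz": 0, "wx": 0, "wy": 0, "wz": 0, "hand": 5},
  {"tx": 0, "ty": 0, "tz": 0, "wx": 0, "wy": 0, "wz": 0, "hand": 5},
  {"tx": 0, "ty": 0, "tz": 0, "wx": 0, "wy": 0, "wz": 0, "hand": 5},
], force=20)

```text
time_s: 10.3
tool_pos: [656.2, 139.6, 42.2]
tcp_rot: [3.14, -0.0, 1.571]
ft_force: [0.2, -0.6, 6.2]
grip_width: 0.619
gripper_force: 20.4
```

```bash
python3 -c "
from mv import *
go(655.8,138.6,42,np.pi/2,1)"
```

```text
at [656.2 139.6  42.2] 1.5707 rot [ 3.1396e+00 -3.0000e-04] t 10.3 d [-0.4 -1.  -0.2] F [ 0.2 -0.6  6.2] grip 20.4 0.619
tx -0.10 ty -0.04 tz 0.02 wz -0.000
x 1
```

Emit:
drive_tool([
  {"tx": -0.1, "ty": -0.04, "tz": 0, "wx": 0, "wy": 0, "wz": 0, "hand": 5},
  {"tx": 0, "ty": 0, "tz": 0, "wx": 0, "wy": 0, "wz": 0, "hand": 5},
  {"tx": 0, "ty": 0, "tz": 0, "wx": 0, "wy": 0, "wz": 0, "hand": 7},
  {"tx": 0, "ty": 0, "tz": 0, "wx": 0, "wy": 0, "wz": 0, "hand": 7},
  {"tx": 0, "ty": 0, "tz": -2, "wx": 0, "wy": 0, "wz": 0, "hand": 7},
  {"tx": 0, "ty": 0, "tz": -5, "wx": 0, "wy": 0, "wz": 0, "hand": 7},
  {"tx": -4, "ty": -3, "tz": -2, "wx": 0, "wy": 0, "wz": 0, "hand": 7},
  {"tx": -5, "ty": -5, "tz": 0, "wx": 0, "wy": 0, "wz": 0, "hand": 7},
  {"tx": -5, "ty": -5, "tz": 0, "wx": 0, "wy": 0, "wz": 0, "hand": 7},
  {"tx": -4, "ty": -2, "tz": 0, "wx": 0, "wy": 0, "wz": 0, "hand": 7},
])

```text
time_s: 11.55
tool_pos: [514.2, -31.1, 131.1]
tcp_rot: [-3.141, 0.0, 1.571]
ft_force: [1.1, -0.5, -0.9]
grip_width: 0.822
gripper_force: 0.0
```

```bash
python3 -c "
from look import *
from dots import stage,dot
T,C,r=look(3,'holder',(656,139,0.),12)
for n,im in(('top',T),('scene',C)):
    c=stage(n,im);e=px(n,[656,139,44]).round();d=dot(im,*e);d=dot(im,*d.round());h=w(n,*d,44);print('holder',h,'rel',h-c)
go(417,-340,110,-.021,10)"
```

```text
both [657.142 139.365   0.   ] [ 6.57164e+02  1.38403e+02 -1.00000e-03] rel [-0.02  0.96  0.  ]
top [656.227 139.058   0.   ] [ 6.55835e+02  1.38048e+02 -1.20000e-02] rel [0.39 1.01 0.01]
scene [657.956 139.212   0.   ] [ 6.51921e+02  1.47636e+02 -2.96000e-01] rel [ 6.03 -8.42  0.3 ]
top [[693.4, 175.9], [692.6, 101.8], [619.4, 101.6], [618.1, 175.5]] ctr [655.88 138.7 ] yaws 0.004 0.0034
holder [656.1 139.6] rel [0.225 0.9  ]
scene [[697.1, 173.3], [691.5, 104.4], [622.8, 95.7], [613.2, 175.0]] ctr [656.15 137.1 ] yaws 0.0458 0.027
holder [657.2 139.5] rel [1.05 2.4 ]
at [514.5 -32.8 131.3] 1.5676 rot [-3.1409e+00  8.0000e-04] t 11.65 d [ -97.5 -307.2  -21.3] F [ 1.6  0.  -0.1] grip 0.0 0.818
tx -3.07 ty -0.96 tz 0.21 wz 0.159
tx -3.19 ty -0.47 tz 0.21 wz 0.159
tx -3.22 ty 0.04 tz 0.21 wz 0.159
tx -3.17 ty 0.55 tz 0.21 wz 0.159
tx -3.05 ty 1.05 tz 0.21 wz 0.159
tx -2.84 ty 1.52 tz 0.21 wz 0.159
tx -2.57 ty 1.95 tz 0.21 wz 0.159
tx -2.23 ty 2.33 tz 0.21 wz 0.159
tx -1.83 ty 2.65 tz 0.21 wz 0.159
tx -1.39 ty 2.91 tz 0.21 wz 0.159
```

Emit:
drive_tool([
  {"tx": -3.07, "ty": -0.96, "tz": 0.21, "wx": 0, "wy": 0, "wz": 0.159, "hand": 7},
  {"tx": -3.19, "ty": -0.47, "tz": 0.21, "wx": 0, "wy": 0, "wz": 0.159, "hand": 7},
  {"tx": -3.22, "ty": 0.04, "tz": 0.21, "wx": 0, "wy": 0, "wz": 0.159, "hand": 7},
  {"tx": -3.17, "ty": 0.55, "tz": 0.21, "wx": 0, "wy": 0, "wz": 0.159, "hand": 7},
  {"tx": -3.05, "ty": 1.05, "tz": 0.21, "wx": 0, "wy": 0, "wz": 0.159, "hand": 7},
  {"tx": -2.84, "ty": 1.52, "tz": 0.21, "wx": 0, "wy": 0, "wz": 0.159, "hand": 7},
  {"tx": -2.57, "ty": 1.95, "tz": 0.21, "wx": 0, "wy": 0, "wz": 0.159, "hand": 7},
  {"tx": -2.23, "ty": 2.33, "tz": 0.21, "wx": 0, "wy": 0, "wz": 0.159, "hand": 7},
  {"tx": -1.83, "ty": 2.65, "tz": 0.21, "wx": 0, "wy": 0, "wz": 0.159, "hand": 7},
  {"tx": -1.39, "ty": 2.91, "tz": 0.21, "wx": 0, "wy": 0, "wz": 0.159, "hand": 7},
])

```text
time_s: 12.9
tool_pos: [419.8, -338.1, 109.9]
tcp_rot: [-3.141, 0.0, -0.024]
ft_force: [-0.3, 0.9, -0.2]
grip_width: 0.822
gripper_force: 0.0
```

Emit:
drive_tool([
  {"tx": 0, "ty": 0, "tz": 1.5, "wx": 0, "wy": 0, "wz": 0, "hand": 7},
  {"tx": 0, "ty": 0, "tz": 2, "wx": 0, "wy": 0, "wz": 0, "hand": 7},
  {"tx": 0, "ty": 0, "tz": 1, "wx": 0, "wy": 0, "wz": 0, "hand": 7},
  {"tx": 0, "ty": 0, "tz": 0.5, "wx": 0, "wy": 0, "wz": 0, "hand": 7},
  {"tx": 0, "ty": 0, "tz": 0, "wx": 0, "wy": 0, "wz": 0, "hand": 6.5},
  {"tx": 0, "ty": 0, "tz": 0, "wx": 0, "wy": 0, "wz": 0, "hand": 6.5},
  {"tx": 0, "ty": 0, "tz": 0, "wx": 0, "wy": 0, "wz": 0, "hand": 6.5},
  {"tx": 0, "ty": 0, "tz": 0, "wx": 0, "wy": 0, "wz": 0, "hand": 6.5},
  {"tx": 0, "ty": 0, "tz": 0, "wx": 0, "wy": 0, "wz": 0, "hand": 6.5},
  {"tx": 0, "ty": 0, "tz": 0, "wx": 0, "wy": 0, "wz": 0, "hand": 6.5},
])

```text
time_s: 14.15
tool_pos: [419.9, -337.3, 60.0]
tcp_rot: [3.142, -0.0, -0.019]
ft_force: [-0.2, 0.2, 0.0]
grip_width: 0.761
gripper_force: 0.0
```

```bash
python3 -c "
from mv import *
go(417,-340,20,-.021,1)"
```

```text
at [ 419.9 -337.3   60. ] -0.0192 rot [ 3.1416e+00 -1.0000e-04] t 14.15 d [ -2.9  -2.7 -40. ] F [-0.2  0.2  0. ] grip 0.0 0.761
tx -0.29 ty 0.28 tz 4.00 wz 0.002
x 1
```

Emit:
drive_tool([
  {"tx": -0.29, "ty": 0.27, "tz": 1, "wx": 0, "wy": 0, "wz": 0, "hand": 6.5},
  {"tx": 0, "ty": 0, "tz": 1.6, "wx": 0, "wy": 0, "wz": 0, "hand": 6.5},
  {"tx": 0, "ty": 0, "tz": 1, "wx": 0, "wy": 0, "wz": 0, "hand": 6.5},
  {"tx": 0, "ty": 0, "tz": 0.5, "wx": 0, "wy": 0, "wz": 0, "hand": 6.5},
  {"tx": 0, "ty": 0, "tz": 0, "wx": 0, "wy": 0, "wz": 0, "hand": 6},
  {"tx": 0, "ty": 0, "tz": 0, "wx": 0, "wy": 0, "wz": 0, "hand": 5},
  {"tx": 0, "ty": 0, "tz": 0, "wx": 0, "wy": 0, "wz": 0, "hand": 4.4},
  {"tx": 0, "ty": 0, "tz": 0, "wx": 0, "wy": 0, "wz": 0, "hand": 3.6},
  {"tx": 0, "ty": 0, "tz": 0, "wx": 0, "wy": 0, "wz": 0, "hand": 3.6},
  {"tx": 0, "ty": 0, "tz": 0, "wx": 0, "wy": 0, "wz": 0, "hand": 3.6},
], force=30)

```text
time_s: 15.4
tool_pos: [417.2, -340.0, 19.6]
tcp_rot: [3.141, -0.001, -0.019]
ft_force: [-0.1, 0.9, 7.7]
grip_width: 0.457
gripper_force: 29.5
```

```bash
python3 -c "
from mv import *
go(655.8,139,110,.003,10)"
```

```text
at [ 417.2 -340.    19.6] -0.0191 rot [ 3.1411e+00 -7.0000e-04] t 15.4 d [238.6 479.   90.4] F [-0.1  0.9  7.7] grip 29.5 0.457
tx 2.29 ty -4.84 tz -0.90 wz -0.002
tx 2.30 ty -4.83 tz -0.90 wz -0.002
tx 2.32 ty -4.83 tz -0.90 wz -0.002
tx 2.33 ty -4.82 tz -0.90 wz -0.002
tx 2.34 ty -4.81 tz -0.90 wz -0.002
tx 2.35 ty -4.81 tz -0.90 wz -0.002
tx 2.36 ty -4.80 tz -0.90 wz -0.002
tx 2.37 ty -4.80 tz -0.90 wz -0.002
tx 2.38 ty -4.79 tz -0.90 wz -0.002
tx 2.39 ty -4.79 tz -0.90 wz -0.002
```

Emit:
drive_tool([
  {"tx": 0, "ty": 0, "tz": -1, "wx": 0, "wy": 0, "wz": 0, "hand": 3.6},
  {"tx": 0, "ty": 0, "tz": -2.5, "wx": 0, "wy": 0, "wz": -0.022, "hand": 3.6},
  {"tx": 0, "ty": 0, "tz": -3, "wx": 0, "wy": 0, "wz": 0, "hand": 3.6},
  {"tx": 0, "ty": 0, "tz": -2, "wx": 0, "wy": 0, "wz": 0, "hand": 3.6},
  {"tx": 1, "ty": -2, "tz": -0.5, "wx": 0, "wy": 0, "wz": 0, "hand": 3.6},
  {"tx": 2, "ty": -4, "tz": 0, "wx": 0, "wy": 0, "wz": 0, "hand": 3.6},
  {"tx": 2, "ty": -4, "tz": 0, "wx": 0, "wy": 0, "wz": 0, "hand": 3.6},
  {"tx": 2, "ty": -4, "tz": 0, "wx": 0, "wy": 0, "wz": 0, "hand": 3.6},
  {"tx": 2, "ty": -4, "tz": 0, "wx": 0, "wy": 0, "wz": 0, "hand": 3.6},
  {"tx": 2, "ty": -4, "tz": 0, "wx": 0, "wy": 0, "wz": 0, "hand": 3.6},
])

```text
time_s: 16.65
tool_pos: [527.0, -118.2, 109.8]
tcp_rot: [3.141, -0.001, 0.003]
ft_force: [0.8, -0.8, -1.2]
grip_width: 0.456
gripper_force: 30.6
```

Emit:
drive_tool([
  {"tx": 2, "ty": -4, "tz": 0, "wx": 0, "wy": 0, "wz": 0, "hand": 3.6},
  {"tx": 2, "ty": -4, "tz": 0, "wx": 0, "wy": 0, "wz": 0, "hand": 3.6},
  {"tx": 2, "ty": -4, "tz": 0, "wx": 0, "wy": 0, "wz": 0, "hand": 3.6},
  {"tx": 2, "ty": -4, "tz": 0, "wx": 0, "wy": 0, "wz": 0, "hand": 3.6},
  {"tx": 2, "ty": -4, "tz": 0, "wx": 0, "wy": 0, "wz": 0, "hand": 3.6},
  {"tx": 2, "ty": -3.8, "tz": 0, "wx": 0, "wy": 0, "wz": 0, "hand": 3.6},
  {"tx": 1, "ty": -2, "tz": 0, "wx": 0, "wy": 0, "wz": 0, "hand": 3.6},
  {"tx": 0, "ty": 0, "tz": 0, "wx": 0, "wy": 0, "wz": 0, "hand": 3.6},
  {"tx": 0, "ty": 0, "tz": 0, "wx": 0, "wy": 0, "wz": 0, "hand": 3.6},
  {"tx": 0, "ty": 0, "tz": 0, "wx": 0, "wy": 0, "wz": 0, "hand": 3.6},
])

```text
time_s: 17.9
tool_pos: [653.9, 82.4, 111.8]
tcp_rot: [-3.094, 0.001, 0.105]
ft_force: [-0.7, 0.3, 0.0]
grip_width: 0.455
gripper_force: 30.6
```

```bash
python3 -c "
from mv import *
go(655.8,139,63.6,.003,1)
T=grab('top','t4.png');C=grab('scene','s4.png')
a=cv2.resize(T[120:200,210:310],None,fx=4,fy=4,interpolation=2);b=cv2.resize(C[120:220,340:440],None,fx=4,fy=4,interpolation=2)
cv2.imwrite('pics/f4.png',np.hstack([a,b[:320]])[:,:,::-1])"
```

```text
at [653.9  82.4 111.8] 0.1046 rot [-3.0935e+00  5.0000e-04] t 17.9 d [  1.9  56.6 -48.2] F [-0.7  0.3  0. ] grip 30.6 0.455
tx 0.78 ty -5.61 tz 4.82 wz 0.102
```

View pics/f4.png

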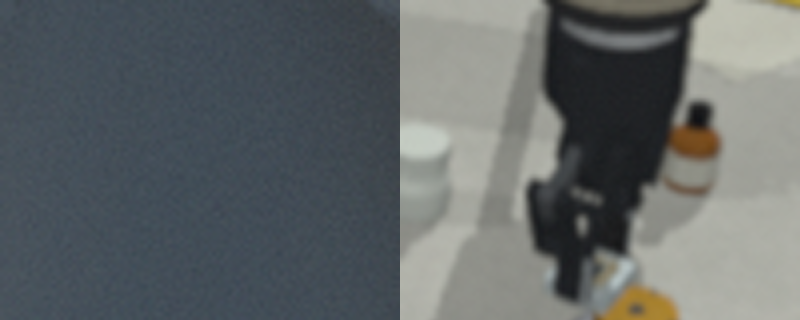

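The crop shows the carrier in the fingers, short of the stage and slightly tilted. I'll check the joints.

```bash
python3 -c "
from mv import *
o=env.get_obs();print(o['qpos'].round(3),o['dq'].round(3),o['tcp_rot'])"
```

```text
[0.104 0.595 0.184 1.16  0.048 3.141] [ 0.003  0.002  0.002  0.002  0.001 -0.001] [-3.09340491e+00  5.51757390e-04  1.04721032e-01]
```

Emit:
drive_tool([
  {"tx": 0, "ty": -0.5, "tz": 0, "wx": 0, "wy": 0, "wz": 0, "hand": 3.6},
  {"tx": 0, "ty": -0.5, "tz": 0, "wx": 0, "wy": 0, "wz": 0, "hand": 3.6},
  {"tx": 0, "ty": 0, "tz": 0, "wx": 0, "wy": 0, "wz": 0, "hand": 3.6},
  {"tx": 0, "ty": 0, "tz": 0, "wx": 0, "wy": 0, "wz": 0, "hand": 3.6},
  {"tx": 0, "ty": 0, "tz": 0, "wx": 0, "wy": 0, "wz": 0, "hand": 3.6},
  {"tx": 0, "ty": 0, "tz": 0, "wx": 0, "wy": 0, "wz": 0, "hand": 3.6},
  {"tx": 0, "ty": 0, "tz": 0, "wx": 0, "wy": 0, "wz": 0, "hand": 3.6},
  {"tx": 0, "ty": 0, "tz": 0, "wx": 0, "wy": 0, "wz": 0, "hand": 3.6},
  {"tx": 0, "ty": 0, "tz": 0, "wx": 0, "wy": 0, "wz": 0, "hand": 3.6},
  {"tx": 0, "ty": 0, "tz": 0, "wx": 0, "wy": 0, "wz": 0, "hand": 3.6},
])

```text
time_s: 19.25
tool_pos: [653.5, 88.9, 112.0]
tcp_rot: [-3.09, 0.001, 0.113]
ft_force: [-1.1, 0.4, -0.6]
grip_width: 0.459
gripper_force: 30.6
```

```bash
python3 -c "
from mv import *
o=env.get_obs();print(o['qpos'].round(3),o['dq'].round(3),o['tcp_rot'],o['tool_pos'],o['time_s'])"
```

```text
[0.112 0.596 0.186 1.161 0.052 3.141] [-0.001  0.    -0.001 -0.     0.001  0.001] [-3.09001434e+00  6.36440423e-04  1.12857753e-01] [653.54664037  88.91251994 111.95454727] 19.25
```

Joint 6 has hit its range: with this wrist q6 = q1 + π − yaw. The carrier is square, so I'll turn to yaw π/2, which is well inside the range.

Emit:
drive_tool([
  {"tx": 0, "ty": 0, "tz": 0, "wx": -0.0516, "wy": 0, "wz": 0, "hand": 3.6},
  {"tx": 0, "ty": 0, "tz": 0, "wx": 0, "wy": 0, "wz": -0.182, "hand": 3.6},
  {"tx": 0, "ty": 0, "tz": 0, "wx": 0, "wy": 0, "wz": -0.182, "hand": 3.6},
  {"tx": 0, "ty": 0, "tz": 0, "wx": 0, "wy": 0, "wz": -0.182, "hand": 3.6},
  {"tx": 0, "ty": 0, "tz": 0, "wx": 0, "wy": 0, "wz": -0.182, "hand": 3.6},
  {"tx": 0, "ty": 0, "tz": 0, "wx": 0, "wy": 0, "wz": -0.182, "hand": 3.6},
  {"tx": 0, "ty": 0, "tz": 0, "wx": 0, "wy": 0, "wz": -0.182, "hand": 3.6},
  {"tx": 0, "ty": 0, "tz": 0, "wx": 0, "wy": 0, "wz": -0.182, "hand": 3.6},
  {"tx": 0, "ty": 0, "tz": 0, "wx": 0, "wy": 0, "wz": -0.182, "hand": 3.6},
  {"tx": 0, "ty": 0, "tz": 0, "wx": 0, "wy": 0, "wz": 0, "hand": 3.6},
])

```text
time_s: 20.5
tool_pos: [654.3, 82.7, 111.9]
tcp_rot: [-3.14, -0.005, 1.579]
ft_force: [0.5, -0.1, -1.0]
grip_width: 0.457
gripper_force: 30.6
```

```bash
python3 -c "
from mv import *
go(655.8,139,80,np.pi/2+.003,1)"
```

```text
at [654.3  82.7 111.9] 1.5794 rot [-3.1402 -0.0051] t 20.5 d [  1.5  56.3 -31.9] F [ 0.5 -0.1 -1. ] grip 30.6 0.457
tx 5.63 ty 0.20 tz 3.19 wz 0.006
x 1
```

Emit:
drive_tool([
  {"tx": 0, "ty": 0, "tz": 0, "wx": -0.001, "wy": -0.005, "wz": 0.006, "hand": 3.6},
  {"tx": 1, "ty": 0.15, "tz": 0, "wx": 0, "wy": 0, "wz": 0, "hand": 3.6},
  {"tx": 2, "ty": 0, "tz": 0, "wx": 0, "wy": 0, "wz": 0, "hand": 3.6},
  {"tx": 1.63, "ty": 0, "tz": 0, "wx": 0, "wy": 0, "wz": 0, "hand": 3.6},
  {"tx": 1, "ty": 0, "tz": 0, "wx": 0, "wy": 0, "wz": 0, "hand": 3.6},
  {"tx": 0, "ty": 0, "tz": 1, "wx": 0, "wy": 0, "wz": 0, "hand": 3.6},
  {"tx": 0, "ty": 0, "tz": 2, "wx": 0, "wy": 0, "wz": 0, "hand": 3.6},
  {"tx": 0, "ty": 0, "tz": 0.5, "wx": 0, "wy": 0, "wz": 0, "hand": 3.6},
  {"tx": 0, "ty": 0, "tz": 0, "wx": 0, "wy": 0, "wz": 0, "hand": 3.6},
  {"tx": 0, "ty": 0, "tz": 0, "wx": 0, "wy": 0, "wz": 0, "hand": 3.6},
])

```text
time_s: 21.75
tool_pos: [656.0, 138.8, 77.7]
tcp_rot: [3.141, -0.0, 1.574]
ft_force: [-0.1, 0.1, -0.6]
grip_width: 0.458
gripper_force: 30.6
```

```bash
python3 -c "
from look import *
go(655.8,139,63.6,np.pi/2+.003,1)
T,C,r=look(5,'carrier',(655.8,139,0.),env.get_obs()['tool_pos'][2]-19.6,True,False)
a=cv2.resize(T[125:205,210:310],None,fx=4,fy=4,interpolation=2);b=cv2.resize(C[150:230,350:450],None,fx=4,fy=4,interpolation=2)
cv2.imwrite('pics/f5.png',np.hstack([a,b])[:,:,::-1])"
```

```text
at [656.  138.8  77.7] 1.574 rot [ 3.1409e+00 -2.0000e-04] t 21.75 d [ -0.2   0.2 -14.1] F [-0.1  0.1 -0.6] grip 30.6 0.458
tx 0.02 ty -0.02 tz 1.41 wz 0.000
x 1
both [ 6.59292e+02  1.48028e+02 -9.20000e-02] [0. 0. 0.] rel [ 6.5929e+02  1.4803e+02 -9.0000e-02]
top [6.02291e+02 9.75040e+01 2.85000e-01] [0. 0. 0.] rel [6.0229e+02 9.7500e+01 2.9000e-01]
scene [ 6.59283e+02  1.47869e+02 -9.90000e-02] [0. 0. 0.] rel [ 6.5928e+02  1.4787e+02 -1.0000e-01]
```

View pics/f5.png

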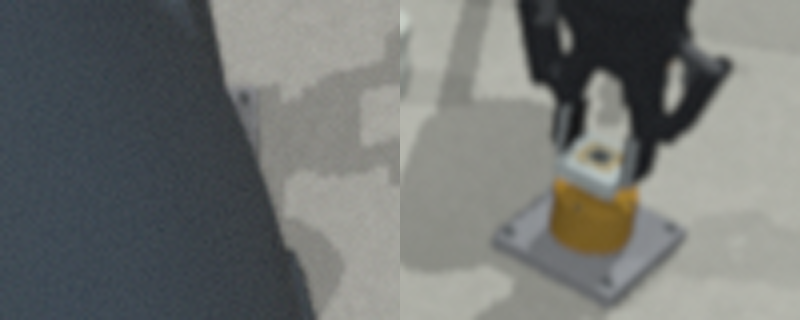

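The scene crop shows the carrier level between the fingers, just above the holder. I'm lowering it gently.

Emit:
drive_tool([
  {"tx": 0.02, "ty": -0.02, "tz": 0.6, "wx": 0, "wy": 0, "wz": 0, "hand": 3.6},
  {"tx": 0, "ty": 0, "tz": 0.4, "wx": 0, "wy": 0, "wz": 0, "hand": 3.6},
  {"tx": 0, "ty": 0, "tz": 0.2, "wx": 0, "wy": 0, "wz": 0, "hand": 3.6},
  {"tx": 0, "ty": 0, "tz": 0.06, "wx": 0, "wy": 0, "wz": 0, "hand": 3.6},
  {"tx": 0, "ty": 0, "tz": 0.05, "wx": 0, "wy": 0, "wz": 0, "hand": 3.6},
  {"tx": 0, "ty": 0, "tz": 0.04, "wx": 0, "wy": 0, "wz": 0, "hand": 3.6},
  {"tx": 0, "ty": 0, "tz": 0, "wx": 0, "wy": 0, "wz": 0, "hand": 3.6},
  {"tx": 0, "ty": 0, "tz": 0, "wx": 0, "wy": 0, "wz": 0, "hand": 3.6},
  {"tx": 0, "ty": 0, "tz": 0, "wx": 0, "wy": 0, "wz": 0, "hand": 3.6},
  {"tx": 0, "ty": 0, "tz": 0, "wx": 0, "wy": 0, "wz": 0, "hand": 3.6},
])

```text
time_s: 23.1
tool_pos: [655.5, 139.2, 63.6]
tcp_rot: [-3.142, -0.0, 1.574]
ft_force: [-1.4, -1.1, 5.2]
grip_width: 0.457
gripper_force: 31.1
```

Emit:
drive_tool([
  {"tx": 0, "ty": 0, "tz": 0, "wx": 0, "wy": 0, "wz": 0, "hand": 4.6},
  {"tx": 0, "ty": 0, "tz": 0, "wx": 0, "wy": 0, "wz": 0, "hand": 5.5},
  {"tx": 0, "ty": 0, "tz": 0, "wx": 0, "wy": 0, "wz": 0, "hand": 5.5},
  {"tx": 0, "ty": 0, "tz": 0, "wx": 0, "wy": 0, "wz": 0, "hand": 5.5},
  {"tx": 0, "ty": 0, "tz": -1, "wx": 0, "wy": 0, "wz": 0, "hand": 5.5},
  {"tx": 0, "ty": 0, "tz": -3, "wx": 0, "wy": 0, "wz": 0, "hand": 6},
  {"tx": 0, "ty": 0, "tz": -3, "wx": 0, "wy": 0, "wz": 0, "hand": 7},
  {"tx": -2, "ty": -4, "tz": 0, "wx": 0, "wy": 0, "wz": 0, "hand": 7},
  {"tx": -4, "ty": -5.5, "tz": 0, "wx": 0, "wy": 0, "wz": 0, "hand": 7},
  {"tx": -4, "ty": -5.5, "tz": 0, "wx": 0, "wy": 0, "wz": 0, "hand": 7},
])

```text
time_s: 24.35
tool_pos: [513.4, 44.4, 134.1]
tcp_rot: [3.141, -0.0, 1.575]
ft_force: [0.7, -0.8, 1.0]
grip_width: 0.822
gripper_force: 0.0
```

Emit:
drive_tool([
  {"tx": -2, "ty": -3, "tz": 0, "wx": 0, "wy": 0, "wz": 0, "hand": 7},
  {"tx": -1.6, "ty": -2.9, "tz": 0, "wx": 0, "wy": 0, "wz": 0, "hand": 7},
  {"tx": 0, "ty": 0, "tz": 0, "wx": 0, "wy": 0, "wz": 0, "hand": 7},
  {"tx": 0, "ty": 0, "tz": 0, "wx": 0, "wy": 0, "wz": 0, "hand": 7},
  {"tx": 0, "ty": 0, "tz": 0, "wx": 0, "wy": 0, "wz": 0, "hand": 7},
  {"tx": 0, "ty": 0, "tz": 0, "wx": 0, "wy": 0, "wz": 0, "hand": 7},
  {"tx": 0, "ty": 0, "tz": 0, "wx": 0, "wy": 0, "wz": 0, "hand": 7},
  {"tx": 0, "ty": 0, "tz": 0, "wx": 0, "wy": 0, "wz": 0, "hand": 7},
  {"tx": 0, "ty": 0, "tz": 0, "wx": 0, "wy": 0, "wz": 0, "hand": 7},
  {"tx": 0, "ty": 0, "tz": 0, "wx": 0, "wy": 0, "wz": 0, "hand": 7},
])

```text
time_s: 25.6
tool_pos: [455.8, 8.9, 133.5]
tcp_rot: [-3.141, -0.0, 1.574]
ft_force: [-0.3, 0.0, 0.2]
grip_width: 0.817
gripper_force: 0.0
```

```bash
cat > chk.py <<'E'
from look import *
from dots import stage,dot
def chk(tag):
    T,C,r=look(tag,'carrier',(655.8,139,0.),44,True,False)
    for n,im in(('top',T),('scene',C)):
        e=px(n,[656,139,57]).round();d=dot(im,*e,4);d=dot(im,*d.round(),4);print(n,'stage',stage(n,im),'chip',w(n,*d,57))
    x,y=px('top',[656,139,44]);x=int(x);y=int(y)
    draw('top',T,[('carrier',r['both'],44),('stage',(655.9,138.7,.003),0)],(x-28,y-28,x+28,y+28),'fa.png',7)
    x,y=px('scene',[656,139,44]);x=int(x);y=int(y)
    draw('scene',C,[('carrier',r['both'],44)],(x-28,y-28,x+28,y+28),'fb.png',7)
    cv2.imwrite('pics/fc%s.png'%tag,np.hstack([cv2.imread('pics/fa.png'),cv2.imread('pics/fb.png')]))
E
python3 -c "
from chk import *
go(445.7,2.8,32,np.pi/2,1);chk(6)"
```

```text
at [455.8   8.9 133.5] 1.5743 rot [-3.1413e+00 -1.0000e-04] t 25.6 d [ -10.1   -6.1 -101.5] F [-0.3  0.   0.2] grip 0.0 0.817
tx -0.61 ty -1.01 tz 10.15 wz 0.004
x 1
both [6.56110e+02 1.37722e+02 5.90000e-02] [0. 0. 0.] rel [6.5611e+02 1.3772e+02 6.0000e-02]
top [6.55783e+02 1.37916e+02 6.00000e-02] [0. 0. 0.] rel [6.5578e+02 1.3792e+02 6.0000e-02]
scene [6.5779e+02 1.3183e+02 2.4100e-01] [0. 0. 0.] rel [6.5779e+02 1.3183e+02 2.4000e-01]
top [[693.5, 176.0], [692.5, 101.7], [612.8, 104.1], [619.0, 175.4]] ctr [654.45 139.3 ] yaws -0.0117 -0.0494
top stage [654.45 139.3 ] chip [655.8 137.5]
scene [[697.0, 173.9], [690.8, 105.7], [619.5, 101.6], [627.7, 156.2]] ctr [658.75 134.35] yaws 0.1538 -0.1167
scene stage [658.75 134.35] chip [657.3 138. ]
```

View pics/fc6.png

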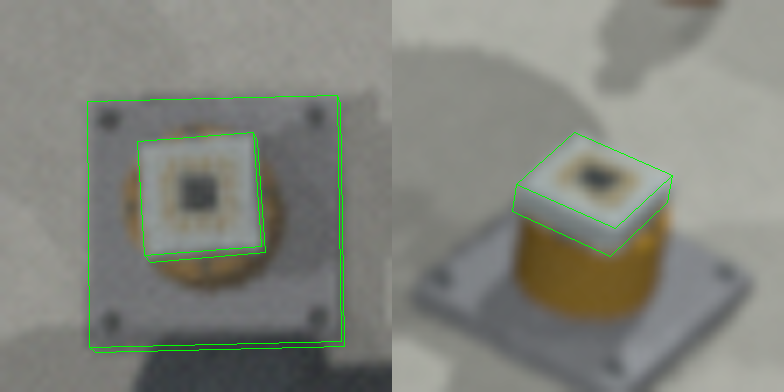

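The carrier lies flat on the holder and looks centred within about 1.5 mm. I'll verify its yaw by segmentation.

```bash
python3 - <<'E'
from fit import *
for tag in('top0','t6'):
    im=cv2.imread('pics/%s.png'%tag)[:,:,::-1];k=8
    c=(417,-340,12) if tag=='top0' else (655.8,138,56)
    u,v=px('top',c).round().astype(int);W=im[v-14:v+15,u-14:u+15]
    g=cv2.resize(cv2.GaussianBlur(W[:,:,2],(0,0),.6),None,fx=k,fy=k,interpolation=cv2.INTER_CUBIC)
    for th in(125,135,145):
        cs,_=cv2.findContours((g>th).astype(np.uint8),cv2.RETR_EXTERNAL,cv2.CHAIN_APPROX_NONE)
        if not cs: continue
        B=cv2.boxPoints(cv2.minAreaRect(max(cs,key=cv2.contourArea)))
        P=np.array([w('top',*((b+.5)/k-.5+[u-14,v-14]),c[2]) for b in B])
        e=[P[(i+1)%4]-P[i] for i in range(4)]
        print(tag,th,P.mean(0).round(1),[round(float(np.hypot(*x)),1) for x in e[:2]],[round(float((np.arctan2(x[1],x[0])+np.pi/4)%(np.pi/2)-np.pi/4),3) for x in e[:2]])
E
```

```text
top0 125 [ 416.  -341.3] [39.7, 39.9] [-0.023, -0.065]
top0 135 [ 432.4 -333.4] [18.6, 4.2] [0.211, 0.169]
t6 125 [656.  137.6] [39.7, 39.5] [0.063, 0.068]
t6 135 [655.8 137.8] [37.7, 37.0] [0.058, 0.068]
t6 145 [671.8 125.8] [4.1, 9.5] [-0.197, -0.222]
```

The carrier is about 0.06 rad off square. I'll regrip it at its own yaw, turn it square and re-centre it.

Emit:
drive_tool([
  {"tx": 1, "ty": 2, "tz": 0, "wx": 0, "wy": 0, "wz": -0.058, "hand": 5.6},
  {"tx": 3, "ty": 4, "tz": 0, "wx": 0, "wy": 0, "wz": 0, "hand": 5.6},
  {"tx": 4.3, "ty": 5.2, "tz": 0, "wx": 0, "wy": 0, "wz": 0, "hand": 5.6},
  {"tx": 3.5, "ty": 5, "tz": 0, "wx": 0, "wy": 0, "wz": 0, "hand": 5.6},
  {"tx": 2, "ty": 3, "tz": 0, "wx": 0, "wy": 0, "wz": 0, "hand": 5.6},
  {"tx": 0, "ty": 0, "tz": 0, "wx": 0, "wy": 0, "wz": 0, "hand": 5.6},
  {"tx": 0, "ty": 0, "tz": 1, "wx": 0, "wy": 0, "wz": 0, "hand": 5.6},
  {"tx": 0, "ty": 0, "tz": 1.5, "wx": 0, "wy": 0, "wz": 0, "hand": 5.6},
  {"tx": 0, "ty": 0, "tz": 0, "wx": 0, "wy": 0, "wz": 0, "hand": 5.6},
  {"tx": 0, "ty": 0, "tz": 0, "wx": 0, "wy": 0, "wz": 0, "hand": 5.6},
])

```text
time_s: 26.95
tool_pos: [635.7, 153.6, 108.7]
tcp_rot: [-3.141, -0.0, 1.632]
ft_force: [0.2, -0.1, 0.0]
grip_width: 0.655
gripper_force: 0.0
```

```bash
python3 -c "
from mv import *
go(655.6,137.9,64.2,np.pi/2+.062,1)"
```

```text
at [635.7 153.6 108.7] 1.632 rot [-3.1414 -0.    ] t 26.95 d [ 19.9 -15.7 -44.5] F [ 0.2 -0.1  0. ] grip 0.0 0.655
tx -1.69 ty 1.89 tz 4.45 wz -0.001
x 1
```

Emit:
drive_tool([
  {"tx": -1, "ty": 1, "tz": 0, "wx": 0, "wy": 0, "wz": 0, "hand": 5.6},
  {"tx": -0.69, "ty": 0.89, "tz": 0, "wx": 0, "wy": 0, "wz": 0, "hand": 5.6},
  {"tx": 0, "ty": 0, "tz": 1, "wx": 0, "wy": 0, "wz": 0, "hand": 5.6},
  {"tx": 0, "ty": 0, "tz": 2, "wx": 0, "wy": 0, "wz": 0, "hand": 5.6},
  {"tx": 0, "ty": 0, "tz": 1.2, "wx": 0, "wy": 0, "wz": 0, "hand": 5.6},
  {"tx": 0, "ty": 0, "tz": 0.2, "wx": 0, "wy": 0, "wz": 0, "hand": 5},
  {"tx": 0, "ty": 0, "tz": 0, "wx": 0, "wy": 0, "wz": 0, "hand": 4.6},
  {"tx": 0, "ty": 0, "tz": 0, "wx": 0, "wy": 0, "wz": 0, "hand": 3.6},
  {"tx": 0, "ty": 0, "tz": 0, "wx": 0, "wy": 0, "wz": 0, "hand": 3.6},
  {"tx": 0, "ty": 0, "tz": 0, "wx": 0, "wy": 0, "wz": 0, "hand": 3.6},
], force=20)

```text
time_s: 28.2
tool_pos: [656.3, 138.4, 65.2]
tcp_rot: [3.141, -0.0, 1.632]
ft_force: [-1.3, -0.9, 5.8]
grip_width: 0.458
gripper_force: 21.0
```

```bash
python3 -c "
from mv import *
go(655.6,139.1,64.2,np.pi/2+.003,1)"
```

```text
at [656.3 138.4  65.2] 1.6324 rot [ 3.1406e+00 -3.0000e-04] t 28.2 d [-0.7  0.7 -1. ] F [-1.3 -0.9  5.8] grip 21.0 0.458
tx 0.08 ty -0.06 tz 0.10 wz 0.059
```

Emit:
drive_tool([
  {"tx": 0, "ty": 0, "tz": -0.4, "wx": 0, "wy": 0, "wz": 0, "hand": 3.6},
  {"tx": 0, "ty": 0, "tz": 0, "wx": 0, "wy": 0, "wz": 0.059, "hand": 3.6},
  {"tx": 0.12, "ty": -0.06, "tz": 0, "wx": 0, "wy": 0, "wz": 0, "hand": 3.6},
  {"tx": 0, "ty": 0, "tz": 0, "wx": 0, "wy": 0, "wz": 0, "hand": 3.6},
  {"tx": 0, "ty": 0, "tz": 0.2, "wx": 0, "wy": 0, "wz": 0, "hand": 3.6},
  {"tx": 0, "ty": 0, "tz": 0.1, "wx": 0, "wy": 0, "wz": 0, "hand": 3.6},
  {"tx": 0, "ty": 0, "tz": 0.05, "wx": 0, "wy": 0, "wz": 0, "hand": 3.6},
  {"tx": 0, "ty": 0, "tz": 0.04, "wx": 0, "wy": 0, "wz": 0, "hand": 3.6},
  {"tx": 0, "ty": 0, "tz": 0, "wx": 0, "wy": 0, "wz": 0, "hand": 3.6},
  {"tx": 0, "ty": 0, "tz": 0, "wx": 0, "wy": 0, "wz": 0, "hand": 3.6},
])

```text
time_s: 29.45
tool_pos: [655.2, 139.4, 65.2]
tcp_rot: [3.142, -0.0, 1.574]
ft_force: [-4.7, -0.7, 9.1]
grip_width: 0.459
gripper_force: 21.3
```

Emit:
drive_tool([
  {"tx": 0, "ty": 0, "tz": 0, "wx": 0, "wy": 0, "wz": 0, "hand": 4.6},
  {"tx": 0, "ty": 0, "tz": 0, "wx": 0, "wy": 0, "wz": 0, "hand": 5.5},
  {"tx": 0, "ty": 0, "tz": 0, "wx": 0, "wy": 0, "wz": 0, "hand": 5.5},
  {"tx": 0, "ty": 0, "tz": 0, "wx": 0, "wy": 0, "wz": 0, "hand": 5.5},
  {"tx": 0, "ty": 0, "tz": -1, "wx": 0, "wy": 0, "wz": 0, "hand": 5.5},
  {"tx": 0, "ty": 0, "tz": -3, "wx": 0, "wy": 0, "wz": 0, "hand": 6},
  {"tx": 0, "ty": 0, "tz": -3, "wx": 0, "wy": 0, "wz": 0, "hand": 7},
  {"tx": -2, "ty": -4, "tz": 0, "wx": 0, "wy": 0, "wz": 0, "hand": 7},
  {"tx": -4, "ty": -5, "tz": 0, "wx": 0, "wy": 0, "wz": 0, "hand": 7},
  {"tx": -4, "ty": -5, "tz": 0, "wx": 0, "wy": 0, "wz": 0, "hand": 7},
])

```text
time_s: 30.7
tool_pos: [516.6, 40.2, 135.2]
tcp_rot: [3.141, 0.0, 1.574]
ft_force: [0.4, -1.7, 0.9]
grip_width: 0.818
gripper_force: 0.0
```

Emit:
drive_tool([
  {"tx": -2, "ty": -3.5, "tz": 0, "wx": 0, "wy": 0, "wz": 0, "hand": 7},
  {"tx": -1.6, "ty": -3.5, "tz": 0, "wx": 0, "wy": 0, "wz": 0, "hand": 7},
  {"tx": 0, "ty": 0, "tz": 0, "wx": 0, "wy": 0, "wz": 0, "hand": 7},
  {"tx": 0, "ty": 0, "tz": 0, "wx": 0, "wy": 0, "wz": 0, "hand": 7},
  {"tx": 0, "ty": 0, "tz": 0, "wx": 0, "wy": 0, "wz": 0, "hand": 7},
  {"tx": 0, "ty": 0, "tz": 0, "wx": 0, "wy": 0, "wz": 0, "hand": 7},
  {"tx": 0, "ty": 0, "tz": 0, "wx": 0, "wy": 0, "wz": 0, "hand": 7},
  {"tx": 0, "ty": 0, "tz": 0, "wx": 0, "wy": 0, "wz": 0, "hand": 7},
  {"tx": 0, "ty": 0, "tz": 0, "wx": 0, "wy": 0, "wz": 0, "hand": 7},
  {"tx": 0, "ty": 0, "tz": 0, "wx": 0, "wy": 0, "wz": 0, "hand": 7},
])

```text
time_s: 31.95
tool_pos: [448.0, 4.8, 134.6]
tcp_rot: [-3.141, -0.0, 1.573]
ft_force: [0.1, -0.3, -0.4]
grip_width: 0.82
gripper_force: 0.0
```

```bash
cat > rect.py <<'E'
from fit import *
def rect(im,c,k=8):
    u,v=px('top',c).round().astype(int);W=im[v-14:v+15,u-14:u+15]
    g=cv2.resize(cv2.GaussianBlur(W[:,:,2],(0,0),.6),None,fx=k,fy=k,interpolation=cv2.INTER_CUBIC)
    for th in(120,125,130,135):
        cs,_=cv2.findContours((g>th).astype(np.uint8),cv2.RETR_EXTERNAL,cv2.CHAIN_APPROX_NONE)
        if not cs: continue
        B=cv2.boxPoints(cv2.minAreaRect(max(cs,key=cv2.contourArea)))
        P=np.array([w('top',*((b+.5)/k-.5+[u-14,v-14]),c[2]) for b in B])
        e=[P[(i+1)%4]-P[i] for i in range(4)]
        print(th,P.mean(0).round(1),[round(float(np.hypot(*x)),1) for x in e[:2]],[round(float((np.arctan2(x[1],x[0])+np.pi/4)%(np.pi/2)-np.pi/4),3) for x in e[:2]])
E
python3 -c "
from chk import *
from rect import rect
go(445.7,2.8,32,np.pi/2,1);chk(7);rect(cv2.imread('pics/t7.png')[:,:,::-1],(655.8,138.5,56))"
```

```text
at [448.    4.8 134.6] 1.5733 rot [-3.1413e+00 -1.0000e-04] t 31.95 d [  -2.3   -2.  -102.6] F [ 0.1 -0.3 -0.4] grip 0.0 0.82
tx -0.20 ty -0.23 tz 10.26 wz 0.003
x 1
both [6.55559e+02 1.38733e+02 6.00000e-03] [0. 0. 0.] rel [6.5556e+02 1.3873e+02 1.0000e-02]
top [ 6.55268e+02  1.39038e+02 -1.10000e-02] [0. 0. 0.] rel [ 6.5527e+02  1.3904e+02 -1.0000e-02]
scene [6.57336e+02 1.36732e+02 1.80000e-02] [0. 0. 0.] rel [6.5734e+02 1.3673e+02 2.0000e-02]
top [[693.4, 175.9], [692.8, 101.9], [619.5, 101.9], [618.8, 175.4]] ctr [656.12 138.78] yaws 0.0034 0.0007
top stage [656.125 138.775] chip [655.4 138.9]
scene [[697.0, 173.9], [692.1, 104.2], [619.5, 101.5], [627.7, 155.5]] ctr [659.08 133.78] yaws 0.1476 -0.1055
scene stage [659.075 133.775] chip [657.  138.4]
120 [656.3 139.4] [43.1, 41.9] [0.032, 0.041]
125 [655.9 139.1] [40.8, 39.9] [0.007, 0.018]
130 [655.8 138.8] [38.9, 38.5] [-0.003, 0.008]
135 [655.5 138.8] [37.3, 37.1] [-0.011, 0.0]
```

View pics/fc7.png

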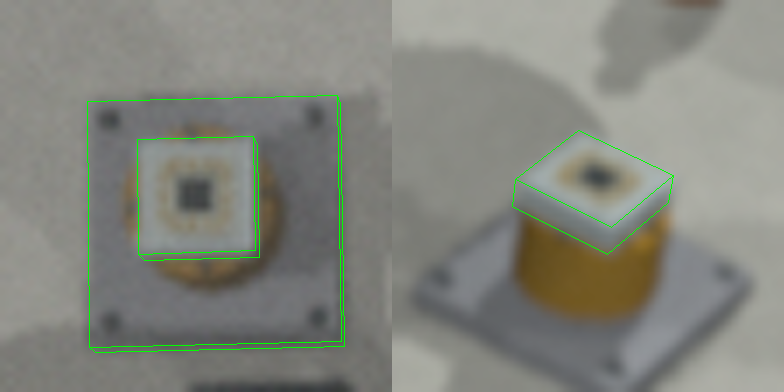

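The carrier is now square and centred (chip at about (655.5,138.8), stage centre (656,138.8)). Next is the pot.

Emit:
drive_tool([
  {"tx": -0.2, "ty": -0.24, "tz": 1.5, "wx": 0, "wy": 0, "wz": 0.003, "hand": 7},
  {"tx": 0, "ty": 0, "tz": 3, "wx": 0, "wy": 0, "wz": 0, "hand": 7},
  {"tx": 0, "ty": 0, "tz": 3, "wx": 0, "wy": 0, "wz": 0, "hand": 7},
  {"tx": 0, "ty": 0, "tz": 2, "wx": 0, "wy": 0, "wz": 0, "hand": 7},
  {"tx": 0, "ty": 0, "tz": 0.7, "wx": 0, "wy": 0, "wz": 0, "hand": 7},
  {"tx": 0, "ty": 0, "tz": 0, "wx": 0, "wy": 0, "wz": 0, "hand": 6},
  {"tx": 0, "ty": 0, "tz": 0, "wx": 0, "wy": 0, "wz": 0, "hand": 5},
  {"tx": 0, "ty": 0, "tz": 0, "wx": 0, "wy": 0, "wz": 0, "hand": 4.2},
  {"tx": 0, "ty": 0, "tz": 0, "wx": 0, "wy": 0, "wz": 0, "hand": 4.2},
  {"tx": 0, "ty": 0, "tz": 0, "wx": 0, "wy": 0, "wz": 0, "hand": 4.2},
], force=30)

```text
time_s: 33.3
tool_pos: [446.0, 2.8, 33.5]
tcp_rot: [3.141, -0.0, 1.57]
ft_force: [-2.3, 0.3, 8.3]
grip_width: 0.523
gripper_force: 29.6
```

```bash
python3 -c "
from mv import *
go(656.6,-10.9,33,np.pi/2,1)"
```

```text
at [446.    2.8  33.5] 1.5704 rot [ 3.1406e+00 -1.0000e-04] t 33.3 d [210.6 -13.7  -0.5] F [-2.3  0.3  8.3] grip 29.6 0.523
tx -1.37 ty 21.06 tz 0.05 wz -0.000
x 1
```

Emit:
drive_tool([
  {"tx": 0, "ty": 0, "tz": -1, "wx": 0, "wy": 0, "wz": 0, "hand": 4.2},
  {"tx": 0, "ty": 0, "tz": -2, "wx": 0, "wy": 0, "wz": 0, "hand": 4.2},
  {"tx": 0, "ty": 3, "tz": -1, "wx": 0, "wy": 0, "wz": 0, "hand": 4.2},
  {"tx": -0.7, "ty": 5, "tz": 0, "wx": 0, "wy": 0, "wz": 0, "hand": 4.2},
  {"tx": -0.7, "ty": 5, "tz": 0, "wx": 0, "wy": 0, "wz": 0, "hand": 4.2},
  {"tx": 0, "ty": 4.5, "tz": 0, "wx": 0, "wy": 0, "wz": 0, "hand": 4.2},
  {"tx": 0, "ty": 3.53, "tz": 0, "wx": 0, "wy": 0, "wz": 0, "hand": 4.2},
  {"tx": 0, "ty": 0, "tz": 1, "wx": 0, "wy": 0, "wz": 0, "hand": 4.2},
  {"tx": 0, "ty": 0, "tz": 1.5, "wx": 0, "wy": 0, "wz": 0, "hand": 4.2},
  {"tx": 0, "ty": 0, "tz": 0.5, "wx": 0, "wy": 0, "wz": 0, "hand": 4.2},
])

```text
time_s: 34.55
tool_pos: [654.3, -11.3, 41.4]
tcp_rot: [-3.139, -0.0, 1.57]
ft_force: [0.2, 0.8, -2.0]
grip_width: 0.521
gripper_force: 31.5
```

Emit:
drive_tool([
  {"tx": 0, "ty": 0, "tz": 0.3, "wx": 0, "wy": 0, "wz": 0, "hand": 4.2},
  {"tx": 0, "ty": 0, "tz": 0, "wx": 0, "wy": 0, "wz": 0, "hand": 4.2},
  {"tx": 0, "ty": 0, "tz": 0, "wx": 0, "wy": 0, "wz": 0, "hand": 4.2},
  {"tx": 0, "ty": 0, "tz": 0, "wx": 0, "wy": 0, "wz": 0, "hand": 4.2},
  {"tx": 0, "ty": 0, "tz": 0, "wx": 0, "wy": 0, "wz": 0, "hand": 4.2},
  {"tx": 0, "ty": 0, "tz": 0, "wx": 0, "wy": 0, "wz": 0, "hand": 4.2},
  {"tx": 0, "ty": 0, "tz": 0, "wx": 0, "wy": 0, "wz": 0, "hand": 4.2},
  {"tx": 0, "ty": 0, "tz": 0, "wx": 0, "wy": 0, "wz": 0, "hand": 4.2},
  {"tx": 0, "ty": 0, "tz": 0, "wx": 0, "wy": 0, "wz": 0, "hand": 4.2},
  {"tx": 0, "ty": 0, "tz": 0, "wx": 0, "wy": 0, "wz": 0, "hand": 4.2},
])

```text
time_s: 35.8
tool_pos: [655.9, -11.3, 39.6]
tcp_rot: [-3.141, -0.0, 1.57]
ft_force: [0.3, 0.6, -1.2]
grip_width: 0.525
gripper_force: 31.5
```

```bash
python3 -c "
from mv import *
go(656.3,-11.2,33.5,np.pi/2,1)"
```

```text
at [655.9 -11.3  39.6] 1.5703 rot [-3.1414 -0.    ] t 35.8 d [ 0.4  0.1 -6.1] F [ 0.3  0.6 -1.2] grip 31.5 0.525
tx 0.01 ty 0.04 tz 0.61 wz -0.000
x 1
```

Six mm left to go down; then release and rise towards the spool.

Emit:
drive_tool([
  {"tx": 0, "ty": 0.04, "tz": 0.3, "wx": 0, "wy": 0, "wz": 0, "hand": 4.2},
  {"tx": 0, "ty": 0, "tz": 0.2, "wx": 0, "wy": 0, "wz": 0, "hand": 4.2},
  {"tx": 0, "ty": 0, "tz": 0.06, "wx": 0, "wy": 0, "wz": 0, "hand": 4.2},
  {"tx": 0, "ty": 0, "tz": 0.05, "wx": 0, "wy": 0, "wz": 0, "hand": 4.2},
  {"tx": 0, "ty": 0, "tz": 0.04, "wx": 0, "wy": 0, "wz": 0, "hand": 4.2},
  {"tx": 0, "ty": 0, "tz": 0, "wx": 0, "wy": 0, "wz": 0, "hand": 4.2},
  {"tx": 0, "ty": 0, "tz": 0, "wx": 0, "wy": 0, "wz": 0, "hand": 4.2},
  {"tx": 0, "ty": 0, "tz": 0, "wx": 0, "wy": 0, "wz": 0, "hand": 5},
  {"tx": 0, "ty": 0, "tz": 0, "wx": 0, "wy": 0, "wz": 0, "hand": 6.5},
  {"tx": 0, "ty": 0, "tz": 0, "wx": 0, "wy": 0, "wz": 0, "hand": 7},
])

```text
time_s: 37.05
tool_pos: [656.3, -11.3, 33.0]
tcp_rot: [-3.141, -0.0, 1.57]
ft_force: [0.1, 0.3, 0.4]
grip_width: 0.821
gripper_force: 0.0
```

```bash
python3 -c "
from mv import *
go(581,-350,115,.05,10)"
```

```text
at [656.3 -11.3  33. ] 1.5703 rot [-3.1414e+00 -1.0000e-04] t 37.05 d [ -75.3 -338.7   82. ] F [0.1 0.3 0.4] grip 0.0 0.821
tx -3.39 ty -0.75 tz -0.82 wz 0.152
tx -3.46 ty -0.23 tz -0.82 wz 0.152
tx -3.46 ty 0.30 tz -0.82 wz 0.152
tx -3.37 ty 0.82 tz -0.82 wz 0.152
tx -3.21 ty 1.32 tz -0.82 wz 0.152
tx -2.97 ty 1.79 tz -0.82 wz 0.152
tx -2.67 ty 2.22 tz -0.82 wz 0.152
tx -2.30 ty 2.60 tz -0.82 wz 0.152
tx -1.88 ty 2.92 tz -0.82 wz 0.152
tx -1.42 ty 3.17 tz -0.82 wz 0.152
```

Emit:
drive_tool([
  {"tx": 0, "ty": 0, "tz": -1.5, "wx": 0, "wy": 0, "wz": 0, "hand": 7},
  {"tx": 0, "ty": 0, "tz": -3, "wx": 0, "wy": 0, "wz": 0, "hand": 7},
  {"tx": 0, "ty": 0, "tz": -3, "wx": 0, "wy": 0, "wz": 0, "hand": 7},
  {"tx": 0, "ty": 0, "tz": -1, "wx": 0, "wy": 0, "wz": 0.17, "hand": 7},
  {"tx": 0, "ty": 0, "tz": 0, "wx": 0, "wy": 0, "wz": 0.17, "hand": 7},
  {"tx": 0, "ty": 0, "tz": 0, "wx": 0, "wy": 0, "wz": 0.17, "hand": 7},
  {"tx": 0, "ty": 0, "tz": 0, "wx": 0, "wy": 0, "wz": 0.17, "hand": 7},
  {"tx": 0, "ty": 0, "tz": 0, "wx": 0, "wy": 0, "wz": 0.17, "hand": 7},
  {"tx": 0, "ty": 0, "tz": 0, "wx": 0, "wy": 0, "wz": 0.17, "hand": 7},
  {"tx": 0, "ty": 0, "tz": 0, "wx": 0, "wy": 0, "wz": 0.17, "hand": 7},
])

```text
time_s: 38.3
tool_pos: [656.5, -11.3, 119.3]
tcp_rot: [3.141, -0.001, 0.375]
ft_force: [-0.5, -0.5, 0.4]
grip_width: 0.818
gripper_force: 0.0
```

```bash
python3 -c "
from mv import *
go(581.3,-350.2,115,.16,10)"
```

```text
at [656.5 -11.3 119.3] 0.3747 rot [ 3.1414e+00 -7.0000e-04] t 38.3 d [ -75.2 -338.9   -4.3] F [-0.5 -0.5  0.4] grip 0.0 0.818
tx -1.94 ty 2.88 tz 0.04 wz 0.021
tx -1.88 ty 2.92 tz 0.04 wz 0.021
tx -1.81 ty 2.96 tz 0.04 wz 0.021
tx -1.75 ty 3.00 tz 0.04 wz 0.021
tx -1.69 ty 3.03 tz 0.04 wz 0.021
tx -1.62 ty 3.07 tz 0.04 wz 0.021
tx -1.55 ty 3.10 tz 0.04 wz 0.021
tx -1.49 ty 3.14 tz 0.04 wz 0.021
tx -1.42 ty 3.17 tz 0.04 wz 0.021
tx -1.35 ty 3.20 tz 0.04 wz 0.021
```

Emit:
drive_tool([
  {"tx": 0, "ty": 0, "tz": 0, "wx": 0, "wy": 0, "wz": 0.11, "hand": 7},
  {"tx": 0, "ty": 0, "tz": 0, "wx": 0, "wy": 0, "wz": 0.105, "hand": 7},
  {"tx": -1.6, "ty": 4, "tz": 0, "wx": 0, "wy": 0, "wz": 0, "hand": 7},
  {"tx": -2.1, "ty": 5.25, "tz": 0, "wx": 0, "wy": 0, "wz": 0, "hand": 7},
  {"tx": -2.1, "ty": 5.3, "tz": 0, "wx": 0, "wy": 0, "wz": 0, "hand": 7},
  {"tx": -2.1, "ty": 5.3, "tz": 0, "wx": 0, "wy": 0, "wz": 0, "hand": 7},
  {"tx": -2.1, "ty": 5.3, "tz": 0, "wx": 0, "wy": 0, "wz": 0, "hand": 7},
  {"tx": -1.6, "ty": 4.1, "tz": 0, "wx": 0, "wy": 0, "wz": 0, "hand": 7},
  {"tx": -1.2, "ty": 3, "tz": 0, "wx": 0, "wy": 0, "wz": 0, "hand": 7},
  {"tx": 0, "ty": 0, "tz": 0, "wx": 0, "wy": 0, "wz": 0, "hand": 7},
])

```text
time_s: 39.55
tool_pos: [582.4, -352.7, 118.9]
tcp_rot: [3.141, -0.0, 0.162]
ft_force: [0.4, 1.4, -0.7]
grip_width: 0.821
gripper_force: 0.0
```

Emit:
drive_tool([
  {"tx": 0, "ty": 0, "tz": 1.5, "wx": 0, "wy": 0, "wz": 0, "hand": 7},
  {"tx": 0, "ty": 0, "tz": 1.5, "wx": 0, "wy": 0, "wz": 0, "hand": 7},
  {"tx": 0, "ty": 0, "tz": 0.5, "wx": 0, "wy": 0, "wz": 0, "hand": 7},
  {"tx": 0, "ty": 0, "tz": 0, "wx": 0, "wy": 0, "wz": 0, "hand": 7},
  {"tx": 0, "ty": 0, "tz": 0, "wx": 0, "wy": 0, "wz": 0, "hand": 7},
  {"tx": 0, "ty": 0, "tz": 0, "wx": 0, "wy": 0, "wz": 0, "hand": 7},
  {"tx": 0, "ty": 0, "tz": 0, "wx": 0, "wy": 0, "wz": 0, "hand": 7},
  {"tx": 0, "ty": 0, "tz": 0, "wx": 0, "wy": 0, "wz": 0, "hand": 7},
  {"tx": 0, "ty": 0, "tz": 0, "wx": 0, "wy": 0, "wz": 0, "hand": 7},
  {"tx": 0, "ty": 0, "tz": 0, "wx": 0, "wy": 0, "wz": 0, "hand": 7},
])

```text
time_s: 40.8
tool_pos: [583.1, -350.5, 83.1]
tcp_rot: [-3.142, 0.0, 0.165]
ft_force: [1.1, -0.7, -0.4]
grip_width: 0.822
gripper_force: 0.0
```

```bash
python3 -c "
from look import *
go(581.3,-350.2,22,.16,1)
T,C,r=look(8,'pot',(656.3,-11.2,0.),0)"
```

```text
at [ 583.1 -350.5   83.1] 0.1653 rot [-3.1416e+00  2.0000e-04] t 40.8 d [ -1.8   0.3 -61.1] F [ 1.1 -0.7 -0.4] grip 0.0 0.822
tx -0.17 ty -0.06 tz 6.11 wz 0.005
x 1
both [655.533 -10.222   0.   ] [6.57161e+02 1.38502e+02 4.00000e-03] rel [  -1.63 -148.72   -0.  ]
top [649.934  -9.038   0.   ] [ 6.55809e+02  1.38113e+02 -1.00000e-02] rel [-5.8700e+00 -1.4715e+02  1.0000e-02]
scene [660.841 -14.751   0.   ] [ 6.58749e+02  1.39087e+02 -4.00000e-03] rel [   2.09 -153.84    0.  ]
```

Emit:
drive_tool([
  {"tx": -0.17, "ty": -0.06, "tz": 1.5, "wx": 0, "wy": 0, "wz": 0.005, "hand": 7},
  {"tx": 0, "ty": 0, "tz": 2, "wx": 0, "wy": 0, "wz": 0, "hand": 7},
  {"tx": 0, "ty": 0, "tz": 1.9, "wx": 0, "wy": 0, "wz": 0, "hand": 7},
  {"tx": 0, "ty": 0, "tz": 0.9, "wx": 0, "wy": 0, "wz": 0, "hand": 7},
  {"tx": 0, "ty": 0, "tz": 0, "wx": 0, "wy": 0, "wz": 0, "hand": 6},
  {"tx": 0, "ty": 0, "tz": 0, "wx": 0, "wy": 0, "wz": 0, "hand": 5},
  {"tx": 0, "ty": 0, "tz": 0, "wx": 0, "wy": 0, "wz": 0, "hand": 4},
  {"tx": 0, "ty": 0, "tz": 0, "wx": 0, "wy": 0, "wz": 0, "hand": 4},
  {"tx": 0, "ty": 0, "tz": 0, "wx": 0, "wy": 0, "wz": 0, "hand": 4},
  {"tx": 0, "ty": 0, "tz": 0, "wx": 0, "wy": 0, "wz": 0, "hand": 4},
], force=25)

```text
time_s: 42.15
tool_pos: [581.7, -350.4, 21.0]
tcp_rot: [3.141, -0.001, 0.16]
ft_force: [-1.5, 0.7, 5.3]
grip_width: 0.502
gripper_force: 26.4
```

```bash
python3 -c "
from mv import *
go(590.5,-171.9,60,.16,1)
T=cv2.imread('pics/t8.png');C=cv2.imread('pics/s8.png')
a=cv2.resize(T[130:190,225:325],None,fx=4,fy=4,interpolation=2);b=cv2.resize(C[160:260,320:420],None,fx=4,fy=4,interpolation=2)
cv2.imwrite('pics/f8.png',np.hstack([np.vstack([a,0*a])[:400],b]))"
```

```text
at [ 581.7 -350.4   21. ] 0.1603 rot [ 3.1408e+00 -8.0000e-04] t 42.15 d [  8.8 178.5  39. ] F [-1.5  0.7  5.3] grip 26.4 0.502
tx 3.71 ty -17.48 tz -3.90 wz 0.000
x 1
```

View pics/f8.png

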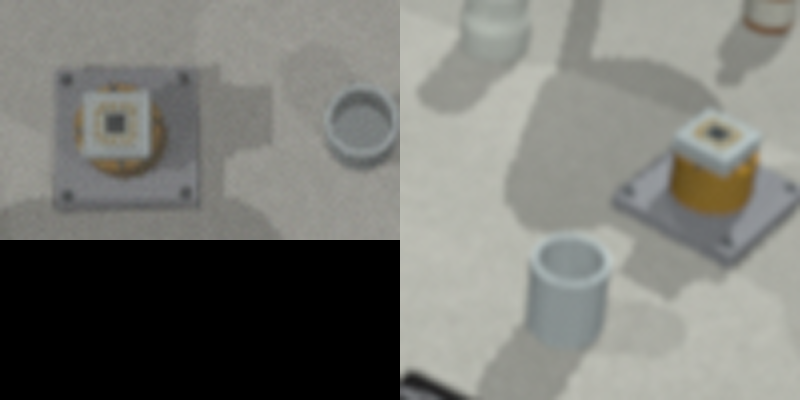

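The pot stands upright, centred near (315,160) in the top view, in line with the stage. I'm carrying the spool over.

Emit:
drive_tool([
  {"tx": 0, "ty": 0, "tz": -1, "wx": 0, "wy": 0, "wz": 0, "hand": 4},
  {"tx": 0, "ty": 0, "tz": -2, "wx": 0, "wy": 0, "wz": 0, "hand": 4},
  {"tx": 0.5, "ty": -2, "tz": -1, "wx": 0, "wy": 0, "wz": 0, "hand": 4},
  {"tx": 0.8, "ty": -3.5, "tz": 0, "wx": 0, "wy": 0, "wz": 0, "hand": 4},
  {"tx": 0.8, "ty": -4, "tz": 0, "wx": 0, "wy": 0, "wz": 0, "hand": 4},
  {"tx": 0.8, "ty": -4, "tz": 0, "wx": 0, "wy": 0, "wz": 0, "hand": 4},
  {"tx": 0.5, "ty": -2.5, "tz": 0, "wx": 0, "wy": 0, "wz": 0, "hand": 4},
  {"tx": 0.31, "ty": -1.48, "tz": 0, "wx": 0, "wy": 0, "wz": 0, "hand": 4},
  {"tx": 0, "ty": 0, "tz": 1.5, "wx": 0, "wy": 0, "wz": 0, "hand": 4},
  {"tx": 0, "ty": 0, "tz": 1, "wx": 0, "wy": 0, "wz": 0, "hand": 4},
])

```text
time_s: 43.4
tool_pos: [589.5, -172.1, 33.7]
tcp_rot: [-3.141, 0.001, 0.16]
ft_force: [-0.7, -0.6, -1.9]
grip_width: 0.5
gripper_force: 26.6
```

Emit:
drive_tool([
  {"tx": 0, "ty": 0, "tz": 0.5, "wx": 0, "wy": 0, "wz": 0, "hand": 4},
  {"tx": 0, "ty": 0, "tz": 0, "wx": 0, "wy": 0, "wz": 0, "hand": 4},
  {"tx": 0, "ty": 0, "tz": 0, "wx": 0, "wy": 0, "wz": 0, "hand": 4},
  {"tx": 0, "ty": 0, "tz": 0, "wx": 0, "wy": 0, "wz": 0, "hand": 4},
  {"tx": 0, "ty": 0, "tz": 0, "wx": 0, "wy": 0, "wz": 0, "hand": 4},
  {"tx": 0, "ty": 0, "tz": 0, "wx": 0, "wy": 0, "wz": 0, "hand": 4},
  {"tx": 0, "ty": 0, "tz": 0, "wx": 0, "wy": 0, "wz": 0, "hand": 4},
  {"tx": 0, "ty": 0, "tz": 0, "wx": 0, "wy": 0, "wz": 0, "hand": 4},
  {"tx": 0, "ty": 0, "tz": 0, "wx": 0, "wy": 0, "wz": 0, "hand": 4},
  {"tx": 0, "ty": 0, "tz": 0, "wx": 0, "wy": 0, "wz": 0, "hand": 4},
])

```text
time_s: 44.65
tool_pos: [590.0, -171.6, 30.1]
tcp_rot: [-3.141, 0.0, 0.16]
ft_force: [0.6, -0.3, -0.3]
grip_width: 0.501
gripper_force: 26.6
```

```bash
python3 -c "
from mv import *
go(590.5,-171.9,21,.16,1);print(w('top',315.1,160.1,50))"
```

```text
at [ 590.  -171.6   30.1] 0.1604 rot [-3.1415e+00  2.0000e-04] t 44.65 d [ 0.5 -0.3 -9.1] F [ 0.6 -0.3 -0.3] grip 26.6 0.501
tx 0.04 ty 0.04 tz 0.91 wz 0.000
x 1
[654.5  -9.5]
```

Emit:
drive_tool([
  {"tx": 0.04, "ty": 0.04, "tz": 0.4, "wx": 0, "wy": 0, "wz": 0, "hand": 4},
  {"tx": 0, "ty": 0, "tz": 0.3, "wx": 0, "wy": 0, "wz": 0, "hand": 4},
  {"tx": 0, "ty": 0, "tz": 0.1, "wx": 0, "wy": 0, "wz": 0, "hand": 4},
  {"tx": 0, "ty": 0, "tz": 0.07, "wx": 0, "wy": 0, "wz": 0, "hand": 4},
  {"tx": 0, "ty": 0, "tz": 0.06, "wx": 0, "wy": 0, "wz": 0, "hand": 4},
  {"tx": 0, "ty": 0, "tz": 0, "wx": 0, "wy": 0, "wz": 0, "hand": 4},
  {"tx": 0, "ty": 0, "tz": 0, "wx": 0, "wy": 0, "wz": 0, "hand": 4},
  {"tx": 0, "ty": 0, "tz": 0, "wx": 0, "wy": 0, "wz": 0, "hand": 5},
  {"tx": 0, "ty": 0, "tz": 0, "wx": 0, "wy": 0, "wz": 0, "hand": 6.5},
  {"tx": 0, "ty": 0, "tz": 0, "wx": 0, "wy": 0, "wz": 0, "hand": 7},
])

```text
time_s: 45.9
tool_pos: [590.5, -172.0, 20.7]
tcp_rot: [-3.142, 0.0, 0.16]
ft_force: [1.0, 0.7, 0.2]
grip_width: 0.822
gripper_force: 0.0
```

Emit:
drive_tool([
  {"tx": 0, "ty": 0, "tz": -1.5, "wx": 0, "wy": 0, "wz": 0, "hand": 7},
  {"tx": 0, "ty": 0, "tz": -3, "wx": 0, "wy": 0, "wz": 0, "hand": 7},
  {"tx": 0, "ty": 0, "tz": -3, "wx": 0, "wy": 0, "wz": 0, "hand": 7},
  {"tx": 0, "ty": 0, "tz": -3, "wx": 0, "wy": 0, "wz": 0, "hand": 7},
  {"tx": -4, "ty": -1, "tz": -2, "wx": 0, "wy": 0, "wz": 0, "hand": 7},
  {"tx": -4, "ty": -1, "tz": 0, "wx": 0, "wy": 0, "wz": 0, "hand": 7},
  {"tx": -4, "ty": -1, "tz": 0, "wx": 0, "wy": 0, "wz": 0, "hand": 7},
  {"tx": -4, "ty": -1, "tz": 0, "wx": 0, "wy": 0, "wz": 0, "hand": 7},
  {"tx": 0, "ty": 0, "tz": 0, "wx": 0, "wy": 0, "wz": 0, "hand": 7},
  {"tx": 0, "ty": 0, "tz": 0, "wx": 0, "wy": 0, "wz": 0, "hand": 7},
])

```text
time_s: 47.15
tool_pos: [426.9, -158.3, 146.8]
tcp_rot: [3.141, -0.001, 0.16]
ft_force: [-0.1, 0.1, 1.0]
grip_width: 0.821
gripper_force: 0.0
```

```bash
python3 -c "
from look import *
from rect import rect
T,C,r=look(9,'spool',(590.5,-171.9,0.),0,False,False)
it=[('spool',r['both'],0)]
for k,p,y in(('rest',(658,-160.4,.16),True),('pot',(656.3,-11.2,0.),False)):
    o=[fit(i,k,p,0,y) for i in({'top':T,'scene':C},{'top':T},{'scene':C})];print(k,*[x.round(2) for x in o]);it.append((k,o[0],0))
rect(T,(655.8,138.5,56))
draw('top',T,it,(240,135,410,205),'fa.png',4.6);draw('scene',C,it,(270,150,440,300),'fb.png',2.6)
a=cv2.imread('pics/fa.png');b=cv2.imread('pics/fb.png');b=b[:270];
z=np.zeros((590,782,3),np.uint8);z[:a.shape[0],:a.shape[1]]=a[:,:782];z[325:325+min(265,b.shape[0]),:b.shape[1]]=b[:265];cv2.imwrite('pics/f9.png',z)
# bystanders: change detection
T0=cv2.imread('pics/top0.png')[:,:,::-1]
go(590,-172,100,.16,1)"
```

```text
both [ 590.474 -172.811    0.   ] [0. 0. 0.] rel [ 590.47 -172.81    0.  ]
top [ 588.799 -172.376    0.   ] [0. 0. 0.] rel [ 588.8  -172.38    0.  ]
scene [ 591.724 -173.166    0.   ] [0. 0. 0.] rel [ 591.72 -173.17    0.  ]
rest [ 6.5873e+02 -1.6019e+02  1.6000e-01] [ 6.5787e+02 -1.6064e+02  1.6000e-01] [ 6.5951e+02 -1.6007e+02  1.6000e-01]
pot [655.37 -10.11   0.  ] [654.35 -10.62   0.  ] [660.5  -14.32   0.  ]
120 [656.6 137.6] [69.5, 70.8] [-0.02, -0.011]
125 [655.4 139.9] [42.6, 44.4] [-0.021, -0.009]
130 [655.8 139.1] [39.9, 41.6] [-0.02, -0.01]
135 [655.8 139. ] [39.9, 38.9] [0.01, 0.018]
at [ 427.1 -158.2  146.3] 0.1605 rot [ 3.1413e+00 -6.0000e-04] t 47.25 d [162.9 -13.8 -46.3] F [ 0.1 -0.9 -0.4] grip 0.0 0.821
tx 15.86 ty 3.96 tz 4.63 wz 0.001
x 1
```

View pics/f9.png

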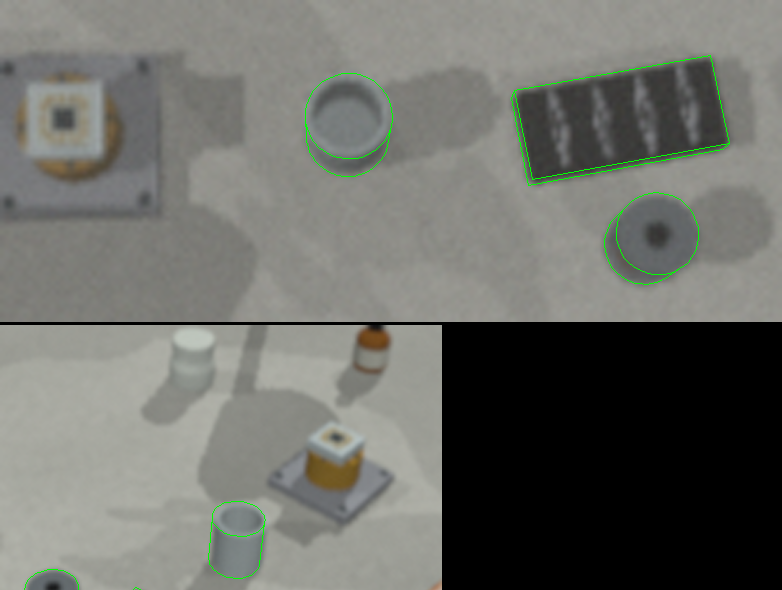

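All placements check out:
- **Carrier:** square and centred on the holder.
- **Pot:** upright, about 2 mm from the midpoint.
- **Spool:** on its flange in front of the middle of the rest, with a gap of about 22 mm.
- **Bystanders:** the jar and the bottle are in view and look undisturbed, and the arm is clear of everything.

I'm handing the job in.

```bash
python3 -c "
from station import sign_off
print(sign_off())"
```

```text
the job is handed in; nothing more can be done
None
```

I placed the holder, carrier, pot and spool as asked and handed the job in at about 47 s; last images put the pot about 2 mm off the midpoint and the spool gap at about 22 mm, and I did not re-measure the jar, bottle or tape.

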